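# Hold the check weight over the scale with the lifting clip

### The arm

A 6-joint arm with a two-finger parallel gripper is mounted at the origin on the work surface. World frame = base frame: x ahead of the robot, y to its left, z up, the work surface at z = 0. Lengths are in m, angles in rad, forces in N, time in s.
With the tool pointing down it reaches from about 0.25 to 0.775 m from the base axis. Payload 4 kg.
Tool frame: the origin (TCP) lies at the very end of the fingers, on their centre line; the grasp point (between the pads) lies 19 mm behind it; z points along the fingers, y is the direction in which the jaws open and shut (so a half turn about z gives the same grasp; the last joint's range is limited). The gripper opens to 94 mm and grips with 3 to 60 N. Pads are 16 mm wide; open, the fingers measure 119 mm over their backs; the gripper's body (75 mm by 177 mm) begins 78 mm behind the grasp point.
Start: joints at [1.173, 0.087, 1.371, -0, 1.684, -0.103], TCP at [0.16, 0.526, 0.206] pointing down, gripper open.
Joint ranges: [-3.1, 3.1], [-0.76, 2.03], [0.27, 2.55], [-1.08, 4.22], [0.17, 2.65], [-2.57, 2.57]. Speed limits (rad/s): [2.79, 2.79, 3.14, 3.14, 3.14, 3.14].

### API

Orientations are given as [roll, pitch, yaw] about the fixed x, y, z axes, in that order (R = Rz(yaw) Ry(pitch) Rx(roll)).
In Python, from bench import robot, snapshot, models gives the robot as it stands.
- The arm moves only by the tool arm_command, never from a script. Its argument "commands" is text: rows parted by semicolons, each of 7 numbers parted by spaces: the shift along the tool's x, y, z in mm, then the turn, a rotation vector about the tool's x, y, z in degrees, then the opening, from 0 (shut) to 1 (fully open). In form: tx ty tz rx ry rz hand; .... A call has 1 to 12 rows; each row shifts and turns the pose as measured when the row begins, along the tool's axes as they then stand; what a row does not reach is not made up. A row lasts 1/8 s, in which the tool goes at most 62.5 mm and 10.7 degrees, less where a joint would pass 70% of its speed; a pose out of reach is approached as far as the arm can. A call is refused whole if a number of a shift passes 62.5 or a number of a turn 10.7, either way. A call with a gripper value outside its range is refused whole. The fingers move at their own pace and stop on an object; the grip force is fixed at half the most. Time passes only in rows, so rows that do not move let the fingers close. It gives the time, the measured TCP pose, the force and the opening at its end, in the units of the state.
- robot.get_obs(): the state, without advancing time (a new reading comes with each control period).
- snapshot(name): name is "scene" or "side" or "wrist"; returns a dict with "img" (420x560x3 uint8, blue, green, red), "camera_matrix" (3x3 intrinsics, pixels), "origin" and "rotation" of the camera in the world. Camera axes: x right, y down, z forward; pixel columns grow to the right and rows downward; lengths in m; the calibration is good to about 2 mm. A picture is of the moment at which its call begins. There is no depth.
- robot.close_job(): hands the job in, once; it reports no verdict.
Trained networks look in a picture, given as the dict that the camera call returned (one of the last four; its "shot" number tells which), for a name from the list of things; names that differ only in an ending like _2 or _b are one class to them, and where a whole thing is asked for, a point or a joint stands for the part that bears it (a point fixed in the world has none). Each returns a list of dicts, best first, with "conf" (0 to 1); they miss things now and then, are a little off and sometimes report something else, mostly with a low value. They report only what shows in the picture. A call takes as long as a camera call. They do not tell look-alikes from the thing itself.
- models.spot_in(query, picture): "bbox" ([left, top, width, height] as shares, 0 to 1, of the picture: columns of its width, rows of its height, round what is visible of it).
- models.tip_of(query, picture): "centre" ([column, row] as shares, 0 to 1, of the picture: columns of its width, rows of its height: a listed point, or the origin of a listed thing).
The state is a dict: "time": time; "joint_positions": joint angles; "qvel": joint speeds; "joint_torque": joint torques, N m; "tool_pos": TCP position; "ee_rot": TCP orientation; "wrist_force": force on the tool from outside, world axes, zero at the start; "wrist_torque": the same for the moment, N m; "width": finger opening in m.
Only numpy, scipy, OpenCV 4.12 (cv2) and the standard library are available. Lean on these libraries where they do the work, as an engineer would, in place of code of your own. Each camera call takes 0.05 s, during which the arm holds its last target. There are 200 camera calls.

### The job

Get ready to check the price scale: squeeze the spring clip off its stand and let it close on the upright fin of the oblong check weight (not the small round one). Lift the weight by the clip, over the metal guard, and finish holding it still, level, about 1 cm above the centring tray on the scale pan, centred over the tray's oblong recess and lined up with it. The job ends with the robot still holding it there, so do not set it down or let go; never touch the weight with the gripper or the tray or scale with the weight, do not touch the guard with the clip or the weight, and leave everything else where it is.

Things in the scene. Friction and masses are not known exactly. Their poses are not given: they have to be found in the camera images.
- clip: Steel spring clip, 90 mm tall, 51 to 72 g, standing upright, jaws down, clipped on the blade of its stand. Origin: midpoint between the lower edges of the two lips; z up to the thumb plates, y along the hinge axle (at z = 45 mm), x the way it is squeezed and opens. Lips 26 mm wide along y, 10 mm tall. The spring closes them with about 8 N when let go.
- clip_thumb (a point): Midway between the clip's two black thumb plates, 81 mm above the clip's origin. Plates 24 mm wide along y, clip z = 72 to 90 mm, 44 mm over their outer faces while the clip is on a 5 mm plate. Squeezing them along x opens the lips: 30 mm over the plates gives a lip gap of about 20 mm, and takes about 13 N.
- clip_cheeks (a point): Middle of the clip's two flat side cheeks, 45 mm above the clip's origin, on the axle. Cheeks 34 mm apart over their outer faces (y = +/-17 mm), 24 mm wide along x, clip z = 26 to 64 mm. Gripped there along y, the clip is carried without opening it.
- jaw_a (a joint): Opening angle of one jaw of the clip (the other mirrors it), rad: 0 = closed on a 5 mm thick plate (fin or blade), -0.05 = lips met, 0.24 = wide open; the lip moves about 0.04 m per rad.
- stand: Clip stand, fixed: wooden block 70 x 70 x 30 mm with an upright steel blade, 5 mm thick along x, 40 mm long along y, up to z = 65 mm. Origin: centre of the block's underside. The clip starts with its lips 15 mm down over the blade, its axes parallel to the stand's.
- weight: The oblong steel check weight, 0.17 to 0.27 kg: bar 60 mm (x) x 36 mm (y) x 12 mm high, with an upright lifting fin at the middle of its top: 36 mm long along x, 5 mm thick along y, 24 mm tall (z = 12 to 36 mm). Origin: centre of the underside, z up. It stands on the counter.
- weight_small: The small round check weight, to be left alone: disc 38 mm in diameter, 12 mm high, with a fin 26 x 5 x 20 mm on top. Origin: centre of the underside. Stands on the counter at least 10 cm from the oblong weight; the two change places.
- nest: Centring tray on the scale pan, fixed to it: grey plate 100 mm (x) x 76 mm (y), 10 mm high, with an oblong recess 64 mm (x) x 40 mm (y), 6 mm deep, in the middle. Origin: centre of its underside, which lies on the pan; rim top at z = 10 mm. The weight's x axis must lie along the tray's x axis, either way round.
- scale: Price scale, fixed: white body 380 mm (x) x 320 mm (y), keypad towards the robot, steel pan 260 mm (x) x 340 mm (y) with its top 112 mm above the counter. Origin: centre of its underside; the pan's centre lies at x = +60 mm.
- guard: Low metal guard, fixed, standing between the weights and the scale: upright sheet 410 mm long (x) and 3 mm thick with a 10 mm round top rail, 110 mm high. Origin: centre of its underside.
- jar: Squat jar, 56 mm across, 70 mm tall, a bystander. Origin: centre of its underside.
- cup: Steel cup, 66 mm across, 85 mm tall, a bystander. Origin: centre of its underside.
- bowl: Steel bowl, 140 mm across, 50 mm tall, a bystander. Origin: centre of its underside.
- calculator: Desk calculator, 140 x 100 x 18 mm, a bystander. Origin: centre of its underside.
- sanitiser: Pump bottle, 72 mm across, 190 mm tall, a bystander. Origin: centre of its underside.
Not all that is in view belongs to the job. Leave any blue or turquoise look-alike of the clip alone.

How it is judged:
By the outcome, as a careful person would: the job done as asked, in the order asked, and still so for the second after the job is handed in, while the arm keeps its last pose, push and grip.
It also fails if it takes over 64 s, if anything falls off the work surface, if the arm or the gripper's body presses on something with over 40 N, if the wrist force passes 120 N, or if a joint passes its speed limit or range.

## Working session

There is one attempt and no reset: what is moved stays moved. The work goes in short steps, Python scripts to look and compute and a tool call to move; the robot and the scene stay as the last step left them, time stands still between calls to the robot, and variables do not carry over. Pictures are saved under pics/ and viewed, about 8 in all and at most 12, crops included, and the job is handed in when it is done.

Besides the shell and the picture viewer there is one more tool, called after "Request:" as name(argument=value, ...) on one line, values as JSON. arm_command: Moves the arm, as the interface text tells. Its arguments: {"type":"object","properties":{"commands":{"type":"string"}},"required":["commands"]}

```bash
mkdir -p pics; ls
cat > h.py <<'E'
import numpy as np, cv2, json
from bench import robot, snapshot, models
from scipy.spatial.transform import Rotation as R
np.set_printoptions(precision=4,suppress=True)
def ray(p,uv):
    K=np.array(p["camera_matrix"]);d=np.linalg.solve(K,[uv[0],uv[1],1.]);return np.array(p["origin"]),np.array(p["rotation"])@d
def atz(p,uv,z):
    o,d=ray(p,uv);return o+d*(z-o[2])/d[2]
def proj(p,X):
    K=np.array(p["camera_matrix"]);c=(np.array(X)-np.array(p["origin"]))@np.array(p["rotation"]);c=c@K.T;return c[...,:2]/c[...,2:]
def tri(prs):
    A=np.zeros((3,3));b=np.zeros(3)
    for p,uv in prs:
        o,d=ray(p,uv);d=d/np.linalg.norm(d);M=np.eye(3)-np.outer(d,d);A+=M;b+=M@o
    return np.linalg.solve(A,b)
E
python3 - <<'E'
from h import *
P={n:snapshot(n) for n in("scene","side")}
for n,p in P.items():
    cv2.imwrite(f"pics/{n}0.png",p["img"]);print(n,p["origin"])
    for q in["clip","clip_thumb","clip_cheeks","stand","weight","weight_small","nest","guard","scale"]:
        print(q,[(np.round(np.array(r["centre"])*[560,420],1).tolist(),round(r["conf"],2)) for r in models.tip_of(q,p)[:3]])
print(robot.get_obs())
E
```

```text
pics
scene [ 1.6227 -0.0288  0.8381]
clip [([156.3, 212.4], 0.88), ([125.1, 220.8], 0.75), ([161.8, 203.2], 0.64)]
clip_thumb [([122.8, 195.7], 0.81), ([154.1, 185.5], 0.59), ([165.4, 187.7], 0.56)]
clip_cheeks [([159.9, 193.8], 0.78), ([154.7, 196.3], 0.66), ([123.1, 208.1], 0.57)]
stand [([160.3, 220.9], 0.95), ([154.5, 197.2], 0.46)]
weight [([226.4, 218.1], 0.7), ([158.2, 218.8], 0.28)]
weight_small [([196.4, 247.2], 0.65), ([154.2, 196.3], 0.35)]
nest [([366.3, 206.4], 0.68)]
guard [([276.0, 234.0], 0.93)]
scale [([351.3, 224.1], 0.91)]
side [ 0.1176 -0.8454  1.141 ]
clip [([339.0, 379.7], 0.82), ([290.0, 361.2], 0.64), ([323.6, 336.2], 0.52)]
clip_thumb [([343.0, 366.1], 0.85), ([289.2, 344.2], 0.78), ([321.2, 321.4], 0.53)]
clip_cheeks [([339.2, 372.2], 0.73), ([291.4, 354.9], 0.63), ([324.8, 324.8], 0.62)]
stand [([320.1, 342.8], 0.86), ([256.2, 165.8], 0.56)]
weight [([283.7, 288.8], 0.71), ([386.2, 353.9], 0.2)]
weight_small [([322.9, 326.0], 0.72), ([338.7, 290.9], 0.42)]
nest [([254.4, 165.4], 0.6)]
guard [([285.8, 239.5], 0.75)]
scale [([237.2, 201.2], 0.56), ([287.8, 240.7], 0.38)]
{'time': 1.0, 'joint_positions': array([ 1.1729,  0.0872,  1.3707, -0.    ,  1.6836, -0.1031]), 'qvel': array([-0.0012,  0.0004, -0.0006, -0.0004,  0.0006,  0.    ]), 'joint_torque': array([  0.0005, -34.0057, -30.2605,   0.0717,   0.0238,   0.    ]), 'tool_pos': array([0.1598, 0.5263, 0.2055]), 'ee_rot': array([3.1415, 0.    , 2.8468]), 'wrist_force': array([0.5474, 0.0107, 0.1409]), 'wrist_torque': array([ 0.0131, -0.0275,  0.0215]), 'width': 0.09381656297052697}
```

Run:
```python
import cv2
a=cv2.imread("pics/scene0.png")[130:310,80:440];b=cv2.imread("pics/side0.png")[130:420,180:440]
a=cv2.resize(a,None,fx=2.2,fy=2.2);cv2.imwrite("pics/a.png",a)
cv2.imwrite("pics/b.png",cv2.resize(b,None,fx=2,fy=2))
```

```text
(no output)
```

View pics/a.png

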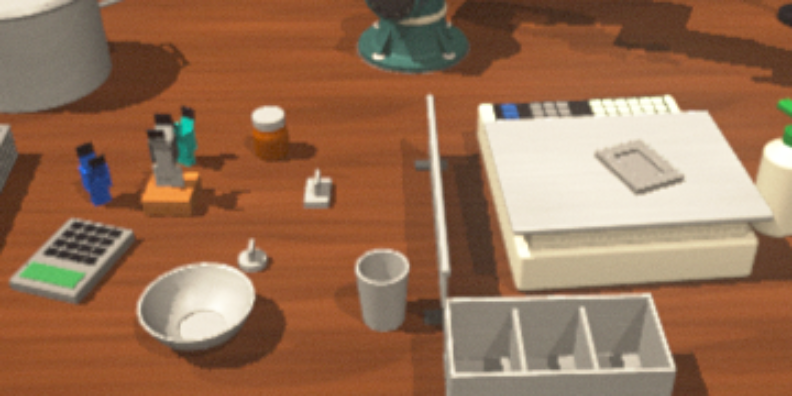

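View pics/b.png

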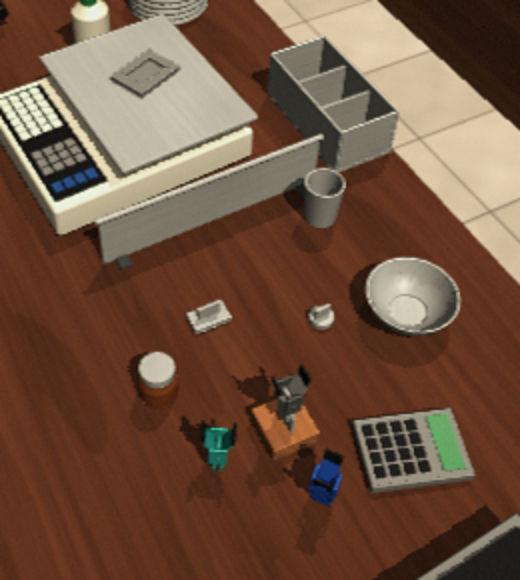

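The scene shows the grey clip on the orange stand at scene pixel (156,200), with teal and blue look-alikes beside it. The oblong weight is at scene (225,216), the round one at (195,247), the guard at about (276,210) and the tray at (370,205). The network hits for these agree with the picture, so I'll triangulate them.

Run:
```python
from h import *
A=snapshot("scene");B=snapshot("side")
for n,a,b in [("stand",(160.3,220.9),(320.1,342.8)),("cheeks",(154.7,196.3),(324.8,324.8)),("thumb",(154.1,185.5),(321.2,321.4)),("clip",(156.3,212.4),(323.6,336.2)),("weight",(226.4,218.1),(283.7,288.8)),("small",(196.4,247.2),(338.7,290.9)),("nest",(366.3,206.4),(254.4,165.4)),("guard",(276,234),(285.8,239.5)),("teal th",(165.4,187.7),(289.2,344.2)),("blue th",(122.8,195.7),(343,366.1))]:
    X=tri([(A,a),(B,b)]);print(n,X,proj(A,X)-a,proj(B,X)-b)
W=snapshot("wrist");print(W["origin"],W["rotation"],W["camera_matrix"])
o=robot.get_obs();Rt=R.from_euler("xyz",o["ee_rot"]).as_matrix()
print("cam in tool",Rt.T@(np.array(W["origin"])-o["tool_pos"]),Rt.T@np.array(W["rotation"]))
cv2.imwrite("pics/w0.png",W["img"])
```

```text
Traceback (most recent call last):
  File "h.py", line 10, in proj
    K=np.array(p["camera_matrix"]);c=(np.array(X)-np.array(p["origin"]))@np.array(p["rotation"]);c=c@K.T;return c[...,:2]/c[...,2:]
                                                                                                   ~^~~~
ValueError: matmul: Input operand 0 does not have enough dimensions (has 0, gufunc core with signature (n?,k),(k,m?)->(n?,m?) requires 1)
```

Run:
```python
from h import *
A=snapshot("scene");print(A["rotation"],A["camera_matrix"],A["origin"],{k:v for k,v in A.items() if k not in("img",)})
```

```text
[-2.1834 -0.0129  1.5216] [[427.8491   0.     282.2657]
 [  0.     427.8491 209.134 ]
 [  0.       0.       1.    ]] [ 1.6227 -0.0288  0.8381] {'camera_matrix': array([[427.8491,   0.    , 282.2657],
       [  0.    , 427.8491, 209.134 ],
       [  0.    ,   0.    ,   1.    ]]), 'origin': array([ 1.6227, -0.0288,  0.8381]), 'rotation': array([-2.1834, -0.0129,  1.5216]), 'shot': 5}
```

```bash
sed -i 's/^np.set.*/&\nimport bench\ndef snapshot(n):\n    p=bench.snapshot(n);p["rpy"]=p["rotation"];return p\ndef rot(p): return R.from_euler("xyz",p["rotation"]).as_matrix()/; s/np.array(p\["rotation"\])/rot(p)/g' h.py
python3 - <<'E'
from h import *
A=snapshot("scene");B=snapshot("side")
for n,a,b in [("stand",(160.3,220.9),(320.1,342.8)),("cheeks",(154.7,196.3),(324.8,324.8)),("thumb",(154.1,185.5),(321.2,321.4)),("clip",(156.3,212.4),(323.6,336.2)),("weight",(226.4,218.1),(283.7,288.8)),("small",(196.4,247.2),(338.7,290.9)),("nest",(366.3,206.4),(254.4,165.4)),("guard",(276,234),(285.8,239.5)),("teal th",(165.4,187.7),(289.2,344.2)),("blue th",(122.8,195.7),(343,366.1))]:
    X=tri([(A,a),(B,b)]);print(n,X,proj(A,X)-a,proj(B,X)-b)
W=snapshot("wrist");print(W["origin"],W["rotation"],W["camera_matrix"])
o=robot.get_obs();Rt=R.from_euler("xyz",o["ee_rot"]).as_matrix()
print("cam in tool",Rt.T@(np.array(W["origin"])-o["tool_pos"]),Rt.T@rot(W))
cv2.imwrite("pics/w0.png",W["img"])
E
```

```text
stand [ 0.4892 -0.3583  0.0026] [ 0.2457 -0.1221] [0.2472 0.2026]
cheeks [ 0.4938 -0.3607  0.101 ] [ 0.0067 -0.0033] [0.0068 0.0056]
thumb [ 0.4795 -0.3613  0.1311] [-0.2427  0.1215] [-0.2504 -0.2106]
clip [ 0.4952 -0.3631  0.0414] [ 0.5077 -0.2503] [0.5131 0.4178]
weight [ 0.4807 -0.1479  0.0006] [-0.6192  0.4074] [-0.5637 -0.5614]
small [ 0.6266 -0.2299  0.0009] [-0.9083  0.51  ] [-0.7856 -0.6563]
nest [0.5902 0.2849 0.12  ] [ 1.1942 -1.1578] [0.7596 1.1635]
guard [0.5758 0.0155 0.0083] [ 0.4986 -0.3786] [0.3928 0.4315]
teal th [ 0.3929 -0.3512  0.0679] [-0.3833  0.2031] [-0.4116 -0.3704]
blue th [ 0.4765 -0.4698  0.0914] [-1.7049  0.6802] [-1.8469 -1.4107]
[0.091  0.5475 0.3848] [2.8924 0.0006 1.275 ] [[362.2106   0.     280.3187]
 [  0.     362.2106 204.5141]
 [  0.       0.       1.    ]]
cam in tool [ 0.072   0.0003 -0.1794] [[-0.001  -0.9691 -0.2465]
 [ 1.     -0.0008 -0.0008]
 [ 0.0006 -0.2465  0.9691]]
```

Request:
arm_command(commands="0 0 -50 0 0 0 1; 0 0 -50 0 0 0 1; -40 -17 -10 0 0 0 1; -45 -18 -10 0 0 0 1; -45 -18 -10 0 0 0 1; -45 -18 0 0 0 0 1; -45 -18 0 0 0 0 1; -45 -18 0 0 0 0 1; -45 -18 0 0 0 0 1; -45 -18 0 0 0 0 1; -40 -17 0 0 0 0 1; 0 0 0 0 0 0 1")

```text
time: 2.8
tool_pos: [0.5016, 0.2505, 0.3382]
ee_rot: [-3.139, 0.002, 2.85]
wrist_force: [-0.7, 0.5, 0.4]
width: 0.094
```

Run:
```python
from h import *
W=snapshot("wrist");o=robot.get_obs();print(o["tool_pos"],o["ee_rot"],o["time"])
n=models.tip_of("nest",W)[:2];print([(np.array(r["centre"])*[560,420],r["conf"],atz(W,np.array(r["centre"])*[560,420],.112)) for r in n])
print([(np.array(r["bbox"])*[560,420,560,420],r["conf"]) for r in models.spot_in("nest",W)[:2]])
np.save("w_nest.npy",W,allow_pickle=True)
cv2.imwrite("pics/nest.png",W["img"])
```

```text
[0.5006 0.2516 0.3387] [-3.1402  0.0015  2.8521] 2.85
[(array([338.128, 228.396]), 0.68, array([0.5789, 0.2976, 0.112 ]))]
[(array([287.28 , 180.516,  91.672, 104.496]), 0.91)]
```

View pics/nest.png

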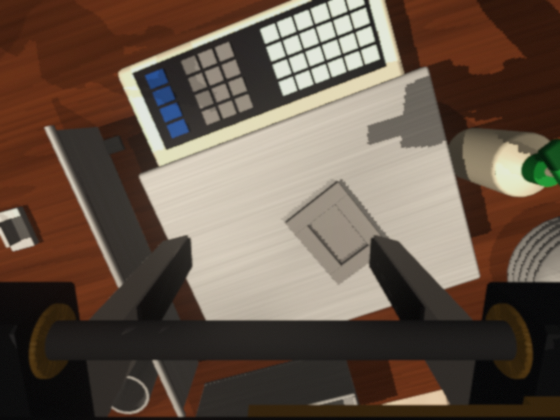

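The tray shows at about (337,232), with corners at (340,180), (284,218) and (338,283); one finger partly hides it. I'll take one closer, clear view.

Request:
arm_command(commands="-25 25 -0 0 0 0 1; -30 30 30 0 0 0 1; -15 0 35 0 0 0 1; 0 0 0 0 0 0 1")

```text
time: 3.45
tool_pos: [0.5795, 0.2931, 0.2766]
ee_rot: [3.138, 0.005, 2.865]
wrist_force: [-1.4, -0.2, -0.7]
width: 0.094
```

Run:
```python
from h import *
W=snapshot("wrist");o=robot.get_obs();print(o["tool_pos"],o["ee_rot"],o["time"])
n=models.tip_of("nest",W)[:2];print([(np.array(r["centre"])*[560,420],r["conf"],atz(W,np.array(r["centre"])*[560,420],.112)) for r in n])
b=np.array(models.spot_in("nest",W)[0]["bbox"])*[560,420,560,420];print(b)
np.save("w_nest.npy",W,allow_pickle=True)
x,y=int(b[0])-20,int(b[1])-20
c=W["img"][max(y,0):y+int(b[3])+40,max(x,0):x+int(b[2])+40];print(max(x,0),max(y,0),c.shape)
cv2.imwrite("pics/nest2.png",cv2.resize(c,None,fx=4,fy=4) if c.shape[0]<150 else cv2.resize(c,None,fx=3,fy=3))
```

```text
[0.5796 0.2937 0.2791] [3.135  0.0077 2.8653] 3.5
[(array([283.92 , 190.092]), 0.78, array([0.5825, 0.2966, 0.112 ]))]
[222.096 122.808 123.424 130.494]
202 102 (170, 163, 3)
```

View pics/nest2.png

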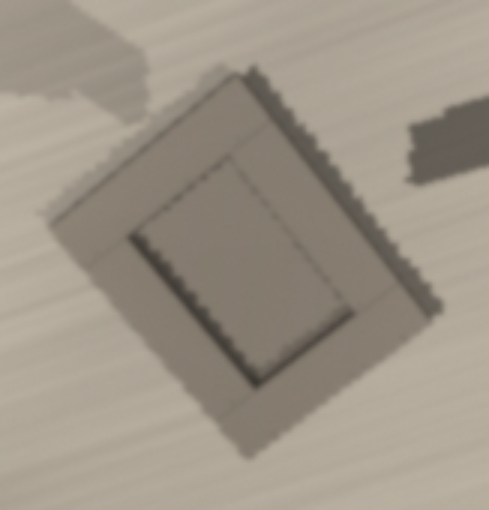

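The crop shows the tray clearly, with rim corners at (240,75), (50,222), (248,458) and (430,318) and recess corners at (230,157), (132,235), (257,385) and (352,312). I'll fit its pose.

```bash
cat >> h.py <<'E'
from scipy.optimize import least_squares
def fitpose(p,obj,uv,x0,z0):
    """obj Nx3 in thing frame, uv Nx2; returns x,y,yaw"""
    def f(v):
        c,s=np.cos(v[2]),np.sin(v[2]);X=obj@np.array([[c,s,0],[-s,c,0],[0,0,1]])+[v[0],v[1],z0];return (proj(p,X)-uv).ravel()
    r=least_squares(f,x0);return r.x,np.abs(r.fun).max()
def delta(pos,yaw):
    o=robot.get_obs();Rt=R.from_euler("xyz",o["ee_rot"]);Rg=R.from_euler("xyz",[np.pi,0,yaw])
    print("t",o["time"],"tcp",o["tool_pos"],o["ee_rot"],"j",o["joint_positions"],"F",o["wrist_force"],"w",o["width"])
    print("shift mm",Rt.inv().apply(np.array(pos)-o["tool_pos"])*1000,"turn deg",np.degrees((Rt.inv()*Rg).as_rotvec()))
E
python3 - <<'E'
from h import *
W=np.load("w_nest.npy",allow_pickle=True).item()
cr=np.array([(240,75),(50,222),(248,458),(430,318)])/3+[202,102]
rc=np.array([(230,157),(132,235),(257,385),(352,312)])/3+[202,102]
for uv,a,b in((cr,.05,.038),(rc,.032,.02)):
    P=np.array([atz(W,u,.122)[:2] for u in uv]);c=P.mean(0);print(P,c,np.linalg.norm(np.diff(np.r_[P,P[:1]],axis=0),axis=1))
    obj=np.array([[-a,b,.01],[-a,-b,.01],[a,-b,.01],[a,b,.01]])
    for y in (0,np.pi/2,-np.pi/2,np.pi): 
        r=fitpose(W,obj,uv,[*c,y],.112); print(r) if r[1]<15 else 0
E
```

```text
[[0.5239 0.3112]
 [0.5507 0.2422]
 [0.6432 0.28  ]
 [0.6133 0.3487]] [0.5828 0.2955] [0.074  0.1    0.0749 0.0969]
(array([0.5829, 0.2955, 0.3914]), np.float64(1.9608015272953594))
(array([0.5829, 0.2955, 0.3914]), np.float64(1.9608015265520606))
(array([0.5829, 0.2955, 0.3914]), np.float64(1.9608015274847048))
(array([0.5829, 0.2955, 0.3914]), np.float64(1.960801527114299))
[[0.5467 0.3015]
 [0.5616 0.2655]
 [0.6197 0.2897]
 [0.6045 0.3253]] [0.5831 0.2955] [0.039  0.063  0.0387 0.0625]
(array([0.5832, 0.2955, 0.3934]), np.float64(1.1169698609319312))
(array([0.5832, 0.2955, 0.3934]), np.float64(1.1169699666606334))
(array([0.5832, 0.2955, 0.3934]), np.float64(1.1169698622749706))
(array([0.5832, 0.2955, 0.3934]), np.float64(1.116970174435778))
```

Request:
arm_command(commands="0 -20 -25 0 0 0 1; -7 -50 -25 0 0 0 1; -8 -55 -20 0 0 0 1; -8 -55 -10 0 0 0 1; -8 -55 0 0 0 0 1; -8 -55 0 0 0 0 1; -8 -55 0 0 0 0 1; -8 -55 0 0 0 0 1; -8 -55 0 0 0 0 1; -8 -55 0 0 0 0 1; -8 -45 0 0 0 0 1; 0 0 0 0 0 0 1")

```text
time: 5.1
tool_pos: [0.4975, -0.2718, 0.396]
ee_rot: [3.127, 0.072, 2.876]
wrist_force: [0.5, 0.6, 0.0]
width: 0.0941
```

Run:
```python
from h import *
W=snapshot("wrist");o=robot.get_obs();print(o["tool_pos"],o["ee_rot"],o["time"],o["joint_positions"])
np.save("w1.npy",W,allow_pickle=True)
for q,z in [("clip_thumb",.131),("stand",0),("weight",0),("weight_small",0)]:
    print(q,[(np.array(r["centre"])*[560,420],r["conf"],atz(W,np.array(r["centre"])*[560,420],z)) for r in models.tip_of(q,W)[:3]])
cv2.imwrite("pics/w1.png",cv2.resize(W["img"],(800,600),interpolation=cv2.INTER_CUBIC))
```

```text
[ 0.4978 -0.2703  0.397 ] [3.1269 0.0734 2.8784] 5.15 [-0.6221  0.1159  0.9613  0.0435  2.0004 -1.9109]
clip_thumb [(array([201.6, 170.1]), 0.95, array([ 0.4885, -0.3661,  0.131 ])), (array([139.328, 178.71 ]), 0.87, array([ 0.4784, -0.4439,  0.131 ])), (array([186.592,  85.68 ]), 0.79, array([ 0.3903, -0.3502,  0.131 ]))]
stand [(array([219.296, 153.216]), 0.75, array([ 0.492 , -0.3644,  0.    ]))]
weight [(array([348.824, 108.612]), 0.77, array([ 0.479 , -0.1526,  0.    ]))]
weight_small [(array([319.312, 212.982]), 0.72, array([ 0.6319, -0.2349,  0.    ]))]
```

View pics/w1.png

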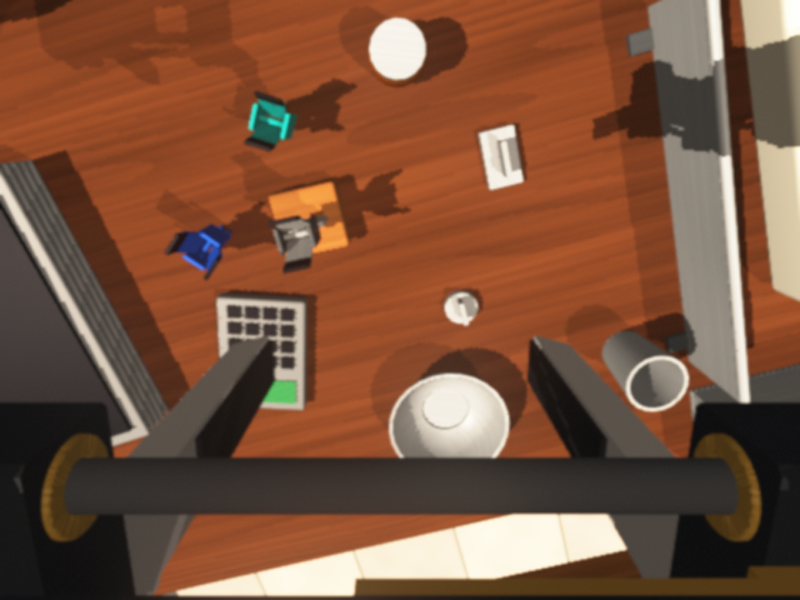

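The picture shows the grey clip on the orange block, with its plates at (295,225) to (297,265) spread along image vertical. The block corners are (268,196), (335,181) and (349,248). The oblong weight's corners are (478,131), (516,124), (524,184) and (490,190), and the round one is at (461,307).

Run:
```python
from h import *
W=np.load("w1.npy",allow_pickle=True).item();s=.7
S=np.array([atz(W,np.array(u)*s,.03)[:2] for u in[(268,196),(335,181),(349,248)]])
B=np.array([atz(W,np.array(u)*s,.012)[:2] for u in[(478,131),(516,124),(524,184),(490,190)]])
for P in(S,B):
    d=np.diff(P,axis=0);print(P,np.linalg.norm(d,axis=1),np.degrees(np.arctan2(d[:,1],d[:,0])))
print((S[0]+S[2])/2,B.mean(0))
g=cv2.resize(W["img"],None,fx=5,fy=5,interpolation=cv2.INTER_CUBIC)
a=g[115*5:200*5,165*5:255*5];b=g[75*5:145*5,325*5:385*5]
c=np.zeros((450,800,3),np.uint8);a=a[:425,:450];b=b[:350,:300];c[:a.shape[0],:a.shape[1]]=a;c[:b.shape[0],460:460+b.shape[1]]=b
cv2.imwrite("pics/w1c.png",c)
```

```text
[[ 0.453  -0.396 ]
 [ 0.4567 -0.3249]
 [ 0.5278 -0.3316]] [0.0712 0.0714] [87.0449 -5.4342]
[[ 0.4485 -0.17  ]
 [ 0.452  -0.1307]
 [ 0.5141 -0.1343]
 [ 0.5107 -0.1706]] [0.0394 0.0622 0.0365] [ 84.8186  -3.2744 -95.3342]
[ 0.4904 -0.3638] [ 0.4813 -0.1514]
```

View pics/w1c.png

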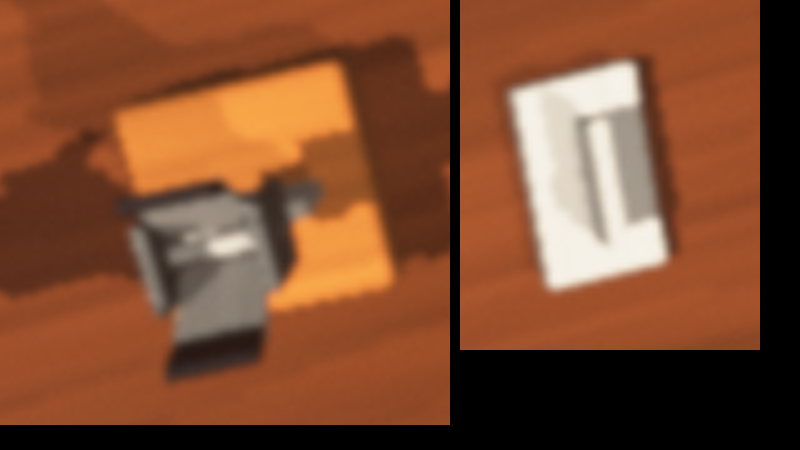

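The enlarged crop shows the block corners at (115,112), (345,62) and (395,275), the bar corners at (508,92), (636,60), (668,262) and (548,292), and the clip's plates facing each other along image vertical. I'll fit both.

Run:
```python
from h import *
W=np.load("w1.npy",allow_pickle=True).item()
S=np.array([(115,112),(345,62),(395,275)])/5+[165,115]
B=np.array([(48,92),(176,60),(208,262),(88,292)])/5+[325,75]
o=np.array([[-.035,-.035,.03],[-.035,.035,.03],[.035,.035,.03]])
print("stand",fitpose(W,o,S,[.49,-.364,-.05],0))
o=np.array([[-.03,-.018,.012],[-.03,.018,.012],[.03,.018,.012],[.03,-.018,.012]])
print("weight",fitpose(W,o,B,[.48,-.15,-.05],0))
# plates at z=.14 top edges: crop pts
for u in[(120,200),(225,185),(168,378),(262,360)]: print(atz(W,np.array(u)/5+[165,115],.138))
delta([.49,-.364,.2],np.pi/2-.07)
```

```text
stand (array([ 0.489 , -0.3628, -0.047 ]), np.float64(1.8963011227247932))
weight (array([ 0.4814, -0.1521, -0.0233]), np.float64(0.8006328093843535))
[ 0.4658 -0.3727  0.138 ]
[ 0.4691 -0.3474  0.138 ]
[ 0.5109 -0.3764  0.138 ]
[ 0.5126 -0.3526  0.138 ]
t 5.35 tcp [ 0.4987 -0.2681  0.3958] [3.1263 0.0717 2.8826] j [-0.6179  0.116   0.9638  0.0434  1.9997 -1.911 ] F [-0.2856 -1.1226  0.2158] w 0.09387123218901877
shift mm [ -2.0666 -97.9641 194.9313] turn deg [ 3.5698  2.8247 79.1663]
```

Request:
arm_command(commands="0 -30 30 0 0 0 1; 0 -40 40 0 0 0 1; 0 -30 40 0 0 0 1; 0 0 20 0.5 0.4 5 1; 0 0 0 0.5 0.4 10 1; 0 0 0 0.5 0.4 10.5 1; 0 0 0 0.5 0.4 10.5 1; 0 0 0 0.5 0.4 10.5 1; 0 0 0 0.5 0.4 10.5 1; 0 0 0 0.5 0.4 10.5 1; 0 0 0 0.5 0.4 10 1; 0 0 0 0 0 0 1")

```text
time: 6.85
tool_pos: [0.4911, -0.3486, 0.2657]
ee_rot: [-3.138, 0.004, 1.517]
wrist_force: [0.7, 0.5, 0.3]
width: 0.0939
```

Run:
```python
from h import *
W=snapshot("wrist")
for q,z in [("clip_thumb",.131),("clip_cheeks",.095),("stand",0)]:
    print(q,[(np.array(r["centre"])*[560,420],r["conf"],atz(W,np.array(r["centre"])*[560,420],z)) for r in models.tip_of(q,W)[:3]])
np.save("w2.npy",W,allow_pickle=True)
cv2.imwrite("pics/w2.png",cv2.resize(W["img"],(800,600),interpolation=cv2.INTER_CUBIC))
delta([.4895,-.3625,.112],np.pi/2-.055)
```

```text
clip_thumb [(array([281.176, 207.9  ]), 0.81, array([ 0.49  , -0.3605,  0.131 ])), (array([184.184, 203.49 ]), 0.81, array([ 0.4035, -0.3518,  0.131 ]))]
clip_cheeks [(array([279.776, 199.5  ]), 0.88, array([ 0.4885, -0.3615,  0.095 ])), (array([189.616, 191.982]), 0.82, array([ 0.3998, -0.3491,  0.095 ])), (array([280.896, 276.402]), 0.67, array([ 0.4851, -0.4447,  0.095 ]))]
stand [(array([281.792, 184.716]), 0.97, array([ 0.4903, -0.3658,  0.    ]))]
t 7.05 tcp [ 0.4906 -0.3494  0.2657] [-3.1378  0.0044  1.5157] j [-0.7096  0.2032  1.1219 -0.0059  1.8169 -0.6559] F [-0.0105  0.2658 -1.0534] w 0.09368076664795522
shift mm [-12.502    0.2402 153.708 ] turn deg [-0.2154  0.2506 -0.0075]
```

View pics/w2.png

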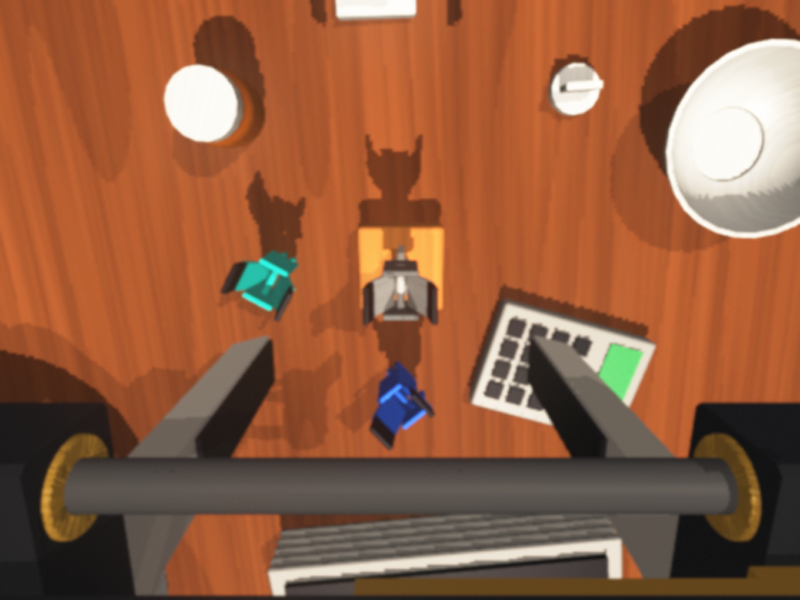

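The fingers straddle the clip squarely: plates at about (368,300) and (432,300), and the block is square in the view. I'll descend to thumb-plate height.

Request:
arm_command(commands="-6 0 25 0 0 0 1; -6 0 45 0 0 0 1; 0 0 45 0 0 0 1; 0 0 30 0 0 0 1; 0 0 8 0 0 0 1; 0 0 0 0 0 0 1")

```text
time: 7.8
tool_pos: [0.4903, -0.3631, 0.1116]
ee_rot: [3.14, 0.009, 1.523]
wrist_force: [-0.3, -0.7, 0.3]
width: 0.0939
```

Run:
```python
from h import *
delta([.4895,-.362,.113],np.pi/2-.055)
```

```text
t 7.8 tcp [ 0.4903 -0.3631  0.1116] [3.1403 0.0085 1.5232] j [-0.727   0.2504  1.37   -0.0058  1.5149 -0.6791] F [-0.2624 -0.6915  0.2736] w 0.09390606747128821
shift mm [ 1.0444 -0.8569 -1.3844] turn deg [0.0731 0.4875 0.4269]
```

Request:
arm_command(commands="1 -1 -1 0 0 0 0.6; 0 0 0 0 0 0 0.5; 0 0 0 0 0 0 0.45; 0 0 0 0 0 0 0.4; 0 0 0 0 0 0 0.36; 0 0 0 0 0 0 0.32; 0 0 0 0 0 0 0.32; 0 0 0 0 0 0 0.32; 0 0 0 0 0 0 0.32")

```text
time: 8.93
tool_pos: [0.4912, -0.3635, 0.1177]
ee_rot: [3.134, 0.013, 1.524]
wrist_force: [0.3, -0.2, -0.7]
width: 0.0304
```

Run:
```python
from h import *
S=snapshot("scene");B=snapshot("wrist")
a=cv2.resize(S["img"][140:250,100:220],None,fx=4,fy=4,interpolation=cv2.INTER_CUBIC)
b=cv2.resize(B["img"][90:320,180:380],None,fx=1.6,fy=1.6,interpolation=cv2.INTER_CUBIC)
c=np.zeros((440,800,3),np.uint8);c[:a.shape[0],:a.shape[1]]=a;c[:b.shape[0],480:480+b.shape[1]]=b
cv2.imwrite("pics/sq.png",c)
delta([.4895,-.362,.113],np.pi/2-.055)
```

```text
t 9.025 tcp [ 0.4912 -0.3635  0.1177] [3.1342 0.0135 1.5239] j [-0.7265  0.2433  1.3665 -0.0058  1.5175 -0.6795] F [-0.1808  0.114  -0.1997] w 0.030304858729864305
shift mm [ 1.521  -1.7955  4.6401] turn deg [0.4294 0.7721 0.4697]
```

View pics/sq.png

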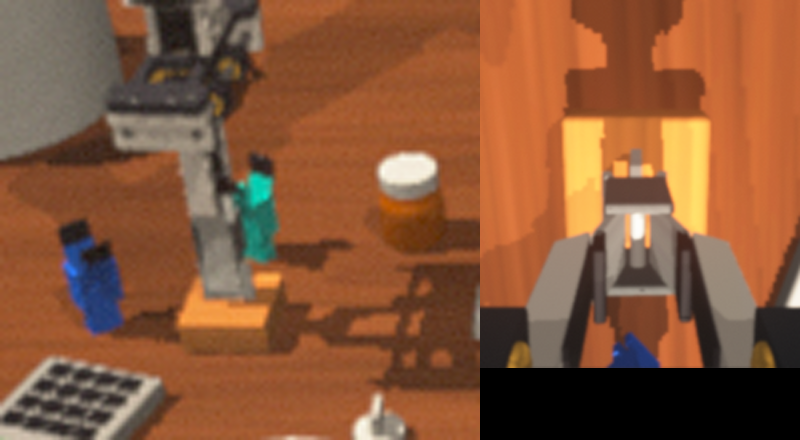

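The clip is squeezed open (30.3 mm over the plates) and held between the pads, with daylight beside the blade. Lifting now.

Request:
arm_command(commands="0 0 -8 0 0 0 0.32; 0 0 -15 0 0 0 0.32; 0 0 -30 0 0 0 0.32; 0 0 -40 0.2 0.4 0 0.32; 0 0 -30 0.2 0.4 0 0.32; 30 0 0 0 0 0 0.32; 45 0 0 0 0 5 0.32; 45 -3 0 0 0 9 0.32; 45 -5 0 0 0 9 0.32; 20 -10 0 0 0 9 0.32; 0 0 0 0 0 9 0.32; 0 0 0 0 0 0 0.32")

```text
time: 10.52
tool_pos: [0.5079, -0.1708, 0.261]
ee_rot: [3.122, -0.007, 0.786]
wrist_force: [0.3, 0.5, -0.2]
width: 0.0307
```

Run:
```python
from h import *
delta([.4814,-.1521,.24],-.0233)
```

```text
t 10.525 tcp [ 0.5079 -0.1708  0.261 ] [ 3.1216 -0.0067  0.7862] j [-0.4298  0.0351  1.3167 -0.0007  1.7687  0.3547] F [ 0.2572  0.5122 -0.2276] w 0.030675906711870916
shift mm [ -5.6533 -32.3889  20.3537] turn deg [ 0.926  -0.8263 46.3778]
```

Request:
arm_command(commands="-3 -16 0 0.3 -0.2 5 0.32; 0 0 0 0.3 -0.2 9 0.32; 0 0 0 0.3 -0.2 9.5 0.32; 0 0 0 0 -0.2 9.5 0.32; 0 0 0 0 0 9.5 0.32; 0 0 0 0 0 4 0.32; 0 0 0 0 0 0 0.32")

```text
time: 11.4
tool_pos: [0.4943, -0.1641, 0.2669]
ee_rot: [3.135, -0.005, -0.036]
wrist_force: [0.7, -0.5, -0.3]
width: 0.0303
```

Run:
```python
from h import *
W=snapshot("wrist");A=snapshot("scene");B=snapshot("side")
np.save("w3.npy",W,allow_pickle=True)
for n,p in(("w",W),("A",A),("B",B)):
  for q in["clip_thumb","clip_cheeks","clip","weight"]:
    print(n,q,[(np.array(r["centre"])*[560,420],round(r["conf"],2)) for r in models.tip_of(q,p)[:4]])
for p,z in((W,0),): print([atz(p,np.array(r["centre"])*[560,420],z) for r in models.tip_of("weight",p)[:2]])
cv2.imwrite("pics/w3.png",cv2.resize(W["img"],(800,600),interpolation=cv2.INTER_CUBIC))
print(proj(A,robot.get_obs()["tool_pos"]),proj(B,robot.get_obs()["tool_pos"]))
delta([.4814,-.1521,.2],-.0233)
```

```text
w clip_thumb [(array([465.528, 273.504]), 0.82), (array([280.784, 257.88 ]), 0.74), (array([331.688,  48.51 ]), 0.2)]
w clip_cheeks [(array([277.424, 232.008]), 0.73), (array([551.712, 177.408]), 0.67), (array([452.2  , 263.004]), 0.56)]
w clip [(array([437.976, 246.708]), 0.87), (array([275.912, 214.284]), 0.77), (array([525.112, 170.814]), 0.66), (array([333.2  ,  50.484]), 0.3)]
w weight [(array([269.08 , 180.096]), 0.77), (array([280.224, 258.3  ]), 0.3)]
A clip_thumb [(array([162.68 , 185.808]), 0.74), (array([121.576, 198.786]), 0.67), (array([212.912, 146.79 ]), 0.6)]
A clip_cheeks [(array([159.824, 192.696]), 0.82), (array([213.416, 155.106]), 0.62), (array([125.72 , 208.488]), 0.59), (array([196.616, 244.986]), 0.46)]
A clip [(array([164.528, 201.39 ]), 0.6), (array([129.024, 221.886]), 0.56), (array([218.4  , 169.218]), 0.47)]
A weight [(array([278.824, 231.504]), 0.69), (array([225.512, 219.912]), 0.44)]
B clip_thumb [(array([290.08 , 233.688]), 0.78), (array([341.376, 366.702]), 0.64), (array([291.48 , 345.618]), 0.58)]
B clip_cheeks [(array([341.6  , 370.482]), 0.71), (array([289.408, 237.09 ]), 0.7), (array([290.304, 350.91 ]), 0.7)]
B clip [(array([340.312, 380.016]), 0.71), (array([289.296, 359.52 ]), 0.67), (array([289.072, 246.288]), 0.52)]
B weight [(array([283.192, 288.792]), 0.76)]
[array([ 0.4848, -0.1512,  0.    ]), array([ 0.3798, -0.1612,  0.    ])]
[214.307  147.8173] [290.9635 232.6038]
t 12.2 tcp [ 0.4943 -0.1637  0.2662] [ 3.1356 -0.0039 -0.038 ] j [-0.4259  0.0136  1.3285 -0.0042  1.7936  1.1821] F [-0.5025  0.584  -0.901 ] w 0.02978140304719852
shift mm [-13.6145 -11.462   66.0504] turn deg [ 0.3461 -0.2195 -0.8455]
```

View pics/w3.png

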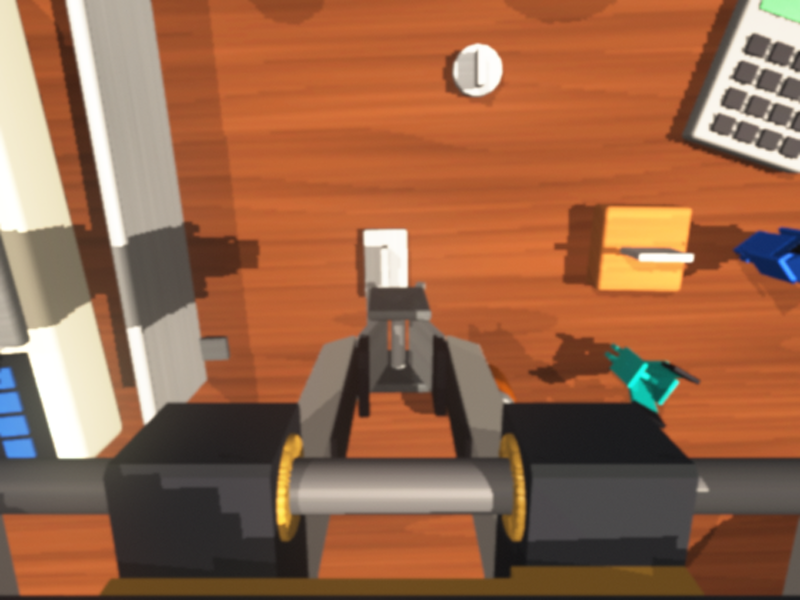

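The clip hangs upright in the pads, at about (398,340). The weight's far corners show at (364,230) and (407,229), with the fin in line at (384,265). Next I'll work out where the clip sits relative to the tool.

Run:
```python
from h import *
A=snapshot("scene");B=snapshot("side")
o=robot.get_obs();Rt=R.from_euler("xyz",o["ee_rot"]).as_matrix()
for n,a,b in[("thumb",(212.9,146.8),(290.1,233.7)),("cheek",(213.4,155.1),(289.4,237.1)),("orig",(218.4,169.2),(289.1,246.3))]:
    X=tri([(A,a),(B,b)]);print(n,X,"tool",Rt.T@(X-o["tool_pos"])*1000)
W=np.load("w3.npy",allow_pickle=True).item()
for u in[(364,230),(407,229)]:print(atz(W,np.array(u)*.7,.012))
for n,u in[("thumb",(280.8,257.9)),("cheek",(277.4,232)),("orig",(275.9,214.3))]:
    for z in (-.019,.017,.062):
        pt=o["tool_pos"]+Rt@[0,0,z];q=atz(W,u,pt[2]);print(n,z,Rt.T@(q-o["tool_pos"])*1000)
g=W["img"][150:215,240:300];cv2.imwrite("pics/wz.png",cv2.resize(g,None,fx=8,fy=8,interpolation=cv2.INTER_CUBIC))
a=cv2.resize(A["img"][110:240,170:270],None,fx=4,fy=4,interpolation=cv2.INTER_CUBIC)
b=cv2.resize(B["img"][200:310,240:335],None,fx=4,fy=4,interpolation=cv2.INTER_CUBIC)
c=np.zeros((520,800,3),np.uint8);c[:,:400]=a;c[:440,410:790]=b;cv2.imwrite("pics/ab.png",c)
```

```text
thumb [ 0.49   -0.1676  0.2676] tool [-4.1747  4.1374 -1.4169]
cheek [ 0.4931 -0.1645  0.2447] tool [-1.3082  0.746  21.4243]
orig [ 0.4963 -0.1549  0.1973] tool [ 1.3434 -9.2742 68.7869]
[ 0.5108 -0.1355  0.012 ]
[ 0.5103 -0.1716  0.012 ]
thumb -0.019 [  3.5271   0.2409 -18.985 ]
thumb 0.017 [-11.4396   0.346   16.9583]
thumb 0.062 [-30.1479   0.4774  61.8874]
cheek -0.019 [ 16.5011  -1.3693 -18.9451]
cheek 0.017 [ 4.4283 -1.6234 17.0072]
cheek 0.062 [-10.6628  -1.941   61.9474]
orig -0.019 [ 25.0982  -2.0557 -18.9163]
orig 0.017 [14.9429 -2.4628 17.0424]
orig 0.062 [ 2.2488 -2.9717 61.9907]
```

View pics/ab.png

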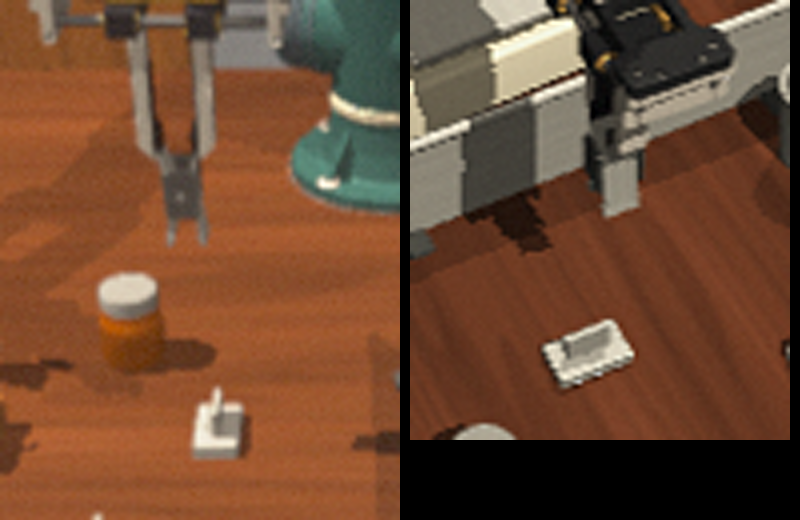

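Lips hang centred under the fingers in scene and side, above the fin. I'll move sideways first, then lower partway and check.

Request:
arm_command(commands="-7 -4 0 0.3 -0.2 -1 0.32; -7 -5 5 0 0 0 0.32; 0 0 25 0 0 0 0.32; 0 0 35 0 0 0 0.32; 0 0 35 0 0 0 0.32; 0 0 15 0 0 0 0.32; 0 0 0 0 0 0 0.32")

```text
time: 13.18
tool_pos: [0.4781, -0.1523, 0.1487]
ee_rot: [3.141, -0.002, -0.018]
wrist_force: [-0.6, 1.0, -0.9]
width: 0.0305
```

Run:
```python
from h import *
A=snapshot("scene");B=snapshot("side");W=snapshot("wrist")
o=robot.get_obs();Rt=R.from_euler("xyz",o["ee_rot"]).as_matrix()
for L in(62,66,70): print(L,proj(A,o["tool_pos"]+Rt@[13,-12,L]*np.array(.001)) if 0 else "",[proj(A,o["tool_pos"]+Rt@(np.array([13,s,L])/1000)) for s in(-12,12)],[proj(B,o["tool_pos"]+Rt@(np.array([s,12,L])/1000)) for s in(-13,13)])
a=cv2.resize(A["img"][150:240,190:260],None,fx=5,fy=5,interpolation=cv2.INTER_CUBIC)
b=cv2.resize(B["img"][220:310,250:320],None,fx=5,fy=5,interpolation=cv2.INTER_CUBIC)
c=np.zeros((450,710,3),np.uint8);c[:,:350]=a;c[:,360:710]=b;cv2.imwrite("pics/ab2.png",c)
delta([.480,-.1546,.089],-.02)
```

```text
62  [array([225.8329, 198.1978]), array([218.1795, 198.2266])] [array([281.698 , 276.8605]), array([289.7406, 273.6609])]
66  [array([225.9083, 199.2584]), array([218.2678, 199.2877])] [array([281.7049, 277.6789]), array([289.7296, 274.4818])]
70  [array([225.9834, 200.3153]), array([218.3558, 200.3453])] [array([281.7119, 278.4935]), array([289.7186, 275.2989])]
t 13.325 tcp [ 0.4797 -0.153   0.1511] [ 3.1386 -0.0068 -0.0186] j [-0.4215 -0.0051  1.5742 -0.0001  1.565   1.1679] F [ 0.1325  0.0259 -0.4037] w 0.03030075985370681
shift mm [-0.0475  1.3795 62.0916] turn deg [ 0.1688 -0.3894  0.0817]
```

View pics/ab2.png

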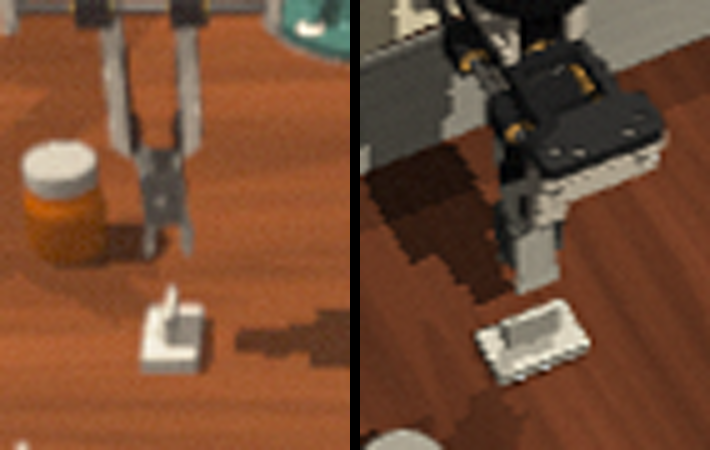

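Run:
```python
from h import *
A=bench.snapshot("scene");B=bench.snapshot("side")
c,s=np.cos(-.02),np.sin(-.02)
f=lambda x,y,z:np.array([.481+c*x-s*y,-.1526+s*x+c*y,z])
print("fin top B pred",[proj(B,f(x,-.0025,.036)) for x in(-.018,.018)],"obs 278.4,286.6 290,282")
print("fin top A pred",proj(A,f(.018,0,.036)),"obs 224.2,208")
print("bar front A",proj(A,f(.03,-.018,.012)),proj(A,f(.03,.018,.012)),"obs 218.2,216.5? 231,216")
W=bench.snapshot("wrist");cv2.imwrite("pics/w4.png",cv2.resize(W["img"][100:310,180:380],(700,735))[:600])
```

```text
fin top B pred [array([278.9396, 285.3682]), array([289.718 , 281.0864])] obs 278.4,286.6 290,282
fin top A pred [223.1713 213.0315] obs 224.2,208
bar front A [217.739  221.3045] [228.9666 221.2247] obs 218.2,216.5? 231,216
```

View pics/w4.png

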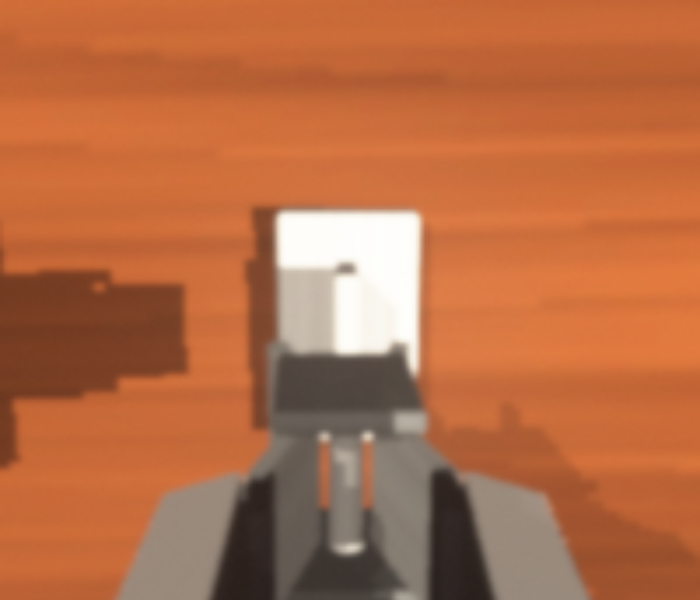

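The wrist view, close up, shows the clip centred over the fin: fin at column 345, clip at 346, and the bar's edges square with the clip. I've now used all 12 viewings, so the rest will be numeric.

Run:
```python
from h import *
W=bench.snapshot("wrist")
for u,z in[((345,266),.036),((277,211),.012),((420,212),.012)]:print(atz(W,np.array(u)/3.5+[180,100],z))
delta([.480,-.153,.091],-.02)
```

```text
[ 0.5006 -0.1521  0.036 ]
[ 0.5109 -0.1352  0.012 ]
[ 0.51   -0.1711  0.012 ]
t 13.525 tcp [ 0.4796 -0.153   0.1508] [ 3.1387 -0.0065 -0.0187] j [-0.4215 -0.0048  1.5745 -0.0001  1.5648  1.168 ] F [-0.6694 -0.6899 -1.5347] w 0.030665885106409413
shift mm [ 0.0209 -0.2204 59.8147] turn deg [ 0.1632 -0.3719  0.0764]
```

Request:
arm_command(commands="0 0 18 0 -0.4 0 0.32; 0 0 18 0 0 0 0.32; 0 0 12 0 0 0 0.32; 0 0 8 0 0 0 0.32; 0 0 4 0 0 0 0.32")

```text
time: 14.15
tool_pos: [0.4798, -0.1533, 0.087]
ee_rot: [3.139, 0.001, -0.019]
wrist_force: [0.3, 1.0, -0.8]
width: 0.0304
```

Run:
```python
from h import *
A=snapshot("scene");B=snapshot("side")
for n,p in(("A",A),("B",B)):
  for q in["clip_thumb","clip_cheeks","clip","weight"]:
    print(n,q,[(np.round(np.array(r["centre"])*[560,420],1),round(r["conf"],2)) for r in models.tip_of(q,p)[:4]])
for L in (62,70):
  o=robot.get_obs();t=o["tool_pos"]-[0,0,L/1000]
  for n,z in(("thumb",.081),("cheek",.045),("orig",0)): print(L,n,proj(A,t+[0.001,0,z]),proj(B,t+[0.001,0,z]))
delta([.480,-.153,.091],-.02)
```

```text
A clip_thumb [(array([121.7, 197.6]), 0.82), (array([163. , 185.9]), 0.51)]
A clip_cheeks [(array([122.3, 209.8]), 0.61), (array([160.4, 194. ]), 0.59), (array([223.4, 201.6]), 0.55)]
A clip [(array([125.3, 220.7]), 0.87), (array([160.7, 201.8]), 0.78), (array([225.6, 215.4]), 0.56)]
A weight [(array([223.7, 216.9]), 0.59), (array([206.2, 198.5]), 0.28)]
B clip_thumb [(array([288.3, 344.9]), 0.8), (array([282.7, 271.8]), 0.75), (array([342. , 364.5]), 0.73)]
B clip_cheeks [(array([339. , 371.7]), 0.82), (array([284.5, 275.2]), 0.65), (array([290.4, 353.5]), 0.62)]
B clip [(array([289.6, 361.2]), 0.68), (array([284. , 282.9]), 0.65), (array([339.4, 380.4]), 0.57)]
B weight [(array([284. , 289.5]), 0.44)]
62 thumb [221.8363 191.3587] [284.3969 268.3757]
62 cheek [222.6059 200.8447] [284.3145 275.7925]
62 orig [223.5357 212.3059] [284.216  284.6588]
70 thumb [222.0094 193.4918] [284.3783 270.0498]
70 cheek [222.7738 202.9138] [284.2966 277.4008]
70 orig [223.6974 214.299 ] [284.1989 286.1902]
t 14.65 tcp [ 0.4804 -0.1535  0.0883] [ 3.1379 -0.0007 -0.0187] j [-0.4197  0.0383  1.6577 -0.0031  1.4435  1.1702] F [ 0.1281 -0.4315 -0.7   ] w 0.030211346222600643
shift mm [-0.3799 -0.5203 -2.7065] turn deg [ 0.21   -0.0405  0.0734]
```

Request:
arm_command(commands="0 0 0.5 0 0 0 0.36; 0 0 0.5 0 0 0 0.4; 0 0 0.5 0 0 0 0.45; 0 0 0.5 0 0 0 0.5; 0 0 0.5 0 0 0 0.6; 0 0 0.5 0 0 0 0.8; 0 0 0.5 0 0 0 1; 0 0 0.5 0 0 0 1; 0 0 0.5 0 0 0 1")

```text
time: 15.78
tool_pos: [0.4809, -0.1539, 0.0843]
ee_rot: [3.137, -0.002, -0.019]
wrist_force: [0.4, -1.1, 0.2]
width: 0.0923
```

Run:
```python
from h import *
A=snapshot("scene");B=snapshot("side")
for n,p in(("A",A),("B",B)):
  for q in["clip_thumb","clip_cheeks","clip","weight"]:
    print(n,q,[(np.round(np.array(r["centre"])*[560,420],1),round(r["conf"],2)) for r in models.tip_of(q,p)[:4]])
delta([.480,-.153,.16],np.pi/2-.02)
```

```text
A clip_thumb [(array([122.2, 197.8]), 0.83), (array([218.6, 193.9]), 0.67), (array([161.1, 183.7]), 0.51)]
A clip_cheeks [(array([161.8, 193. ]), 0.84), (array([224.8, 201.2]), 0.69), (array([121., 211.]), 0.66)]
A clip [(array([225.4, 213.9]), 0.76), (array([163.4, 202.9]), 0.69), (array([354.2, 221. ]), 0.67), (array([126.6, 220.4]), 0.62)]
A weight [(array([226.9, 220.5]), 0.61)]
B clip_thumb [(array([282.4, 270.4]), 0.77), (array([290.5, 348.5]), 0.72), (array([343. , 366.6]), 0.66)]
B clip_cheeks [(array([288.2, 356.8]), 0.68), (array([285.5, 276.5]), 0.66)]
B clip [(array([288.5, 361. ]), 0.77), (array([338.8, 379.1]), 0.65), (array([284.7, 286.3]), 0.47)]
B weight []
t 16.275 tcp [ 0.4809 -0.1539  0.0843] [ 3.1371 -0.0021 -0.0187] j [-0.4197  0.0414  1.6629 -0.0034  1.4336  1.1702] F [-1.4161  0.9474 -0.0446] w 0.09429217801727244
shift mm [ -0.7134  -0.5129 -75.7423] turn deg [  0.2965   0.1087 -89.9248]
```

Request:
arm_command(commands="0 0 -15 0 0 0 1; 0 0 -35 0 0 0 1; 0 0 -30 0 0 -5 1; 0 0 -5 0 0 -9.5 1; 0 0 0 0 0 -10.5 1; 0 0 0 0 0 -10.5 1; 0 0 0 0 0 -10.5 1; 0 0 0 0 0 -10.5 1; 0 0 0 0 0 -10.5 1; 0 0 0 0 0 -10.5 1; 0 0 0 0 0 -9.5 1; 0 0 0 0 0 -5 1")

```text
time: 17.77
tool_pos: [0.484, -0.1548, 0.1877]
ee_rot: [3.124, 0.013, 1.63]
wrist_force: [-0.2, 0.8, -0.6]
width: 0.0939
```

Run:
```python
from h import *
for k in range(2):
  W=snapshot("wrist")
  for q,z in[("clip_thumb",.103),("clip_cheeks",.067),("clip",.022),("weight",0)]:
    print(q,[(np.round(np.array(r["centre"])*[560,420],1),round(r["conf"],2),atz(W,np.array(r["centre"])*[560,420],z)) for r in models.tip_of(q,W)[:2]])
np.save("w5.npy",W,allow_pickle=True)
# white bar segmentation
hsv=cv2.cvtColor(W["img"],cv2.COLOR_BGR2HSV);m=((hsv[...,1]<70)&(hsv[...,2]>150)).astype(np.uint8)
n,l,st,ce=cv2.connectedComponentsWithStats(m)
for i in range(1,n):
    if st[i,4]>150: print(st[i],ce[i],cv2.minAreaRect(np.argwhere(l==i)[:,::-1].astype(np.float32)))
delta([.480,-.153,.048],np.pi/2-.02)
```

```text
clip_thumb [(array([164.6, 406.7]), 0.89, array([ 0.3938, -0.3405,  0.103 ])), (array([274.5, 200. ]), 0.63, array([ 0.4801, -0.1481,  0.103 ]))]
clip_cheeks [(array([171. , 379.8]), 0.86, array([ 0.3896, -0.3437,  0.067 ])), (array([275.6, 193.4]), 0.73, array([ 0.4813, -0.1515,  0.067 ]))]
clip [(array([274.8, 181.6]), 0.94, array([ 0.4807, -0.1504,  0.022 ])), (array([184.3, 350.8]), 0.87, array([ 0.3918, -0.3446,  0.022 ]))]
weight []
clip_thumb [(array([162.8, 405. ]), 0.94, array([ 0.3915, -0.3374,  0.103 ])), (array([272.3, 200.5]), 0.65, array([ 0.4783, -0.1482,  0.103 ]))]
clip_cheeks [(array([172.7, 378.1]), 0.79, array([ 0.3903, -0.3404,  0.067 ])), (array([278.3, 189.8]), 0.65, array([ 0.4832, -0.1479,  0.067 ]))]
clip [(array([271.8, 185.4]), 0.77, array([ 0.4777, -0.1539,  0.022 ])), (array([184.8, 353.7]), 0.65, array([ 0.3913, -0.3471,  0.022 ]))]
weight [(array([275.3, 179. ]), 0.97, array([ 0.4811, -0.1518,  0.    ])), (array([275.7, 359.1]), 0.16, array([ 0.4923, -0.3673,  0.    ]))]
[428   0 132   7 493] [508.9412   1.7525] ((493.5, 3.0), (131.0, 6.0), -0.0)
[ 244
[... 328 characters left out ...]
] ((421.00006103515625, 253.50003051757812), (27.577163696289062, 14.849242210388184), 45.0)
[ 105  251   43   42 1057] [122.7578 267.7919] ((121.74600219726562, 266.1014709472656), (26.669214248657227, 49.555824279785156), 43.451839447021484)
[508 263  52  19 714] [538.6583 273.7563] ((533.5, 272.0), (18.0, 51.0), 90.0)
[269 382   9  24 153] [272.8366 393.3399] ((272.69232177734375, 393.4615478515625), (6.9459452629089355, 23.318531036376953), 7.125016689300537)
t 18.275 tcp [ 0.4837 -0.1547  0.1863] [3.1253 0.012  1.6261] j [-0.419  -0.0177  1.5169 -0.0032  1.6225 -0.4746] F [-0.0441  0.0389  0.52  ] w 0.0940164308890199
shift mm [  3.5347  -5.8397 138.1922] turn deg [0.9583 0.6515 4.322 ]
```

Request:
arm_command(commands="0 0 0 0.9 0.6 4.3 1; 3 -3 10 0 0 0 1; 0 0 20 0 0 0 1; 0 0 0 0 0 0 1")

```text
time: 18.77
tool_pos: [0.4798, -0.1509, 0.1541]
ee_rot: [-3.141, 0.0, 1.551]
wrist_force: [-0.1, -0.1, -1.2]
width: 0.0939
```

Run:
```python
from h import *
for k in range(3):
  W=snapshot("wrist")
  for q,z in[("clip_thumb",.103),("clip_cheeks",.067),("clip",.022),("weight",0)]:
    print(q,[(np.round(np.array(r["centre"])*[560,420],1),round(r["conf"],2),atz(W,np.array(r["centre"])*[560,420],z)) for r in models.tip_of(q,W)[:2] if r["centre"][1]<.7])
hsv=cv2.cvtColor(W["img"],cv2.COLOR_BGR2HSV)
m=((hsv[...,1]<70)&(hsv[...,2]>150)).astype(np.uint8);m[:100]=0;m[240:]=0;m[:,:200]=0;m[:,350:]=0
ed=[]
for r in range(150,215,4):
    c=np.flatnonzero(m[r]); 
    if len(c): print(r,c.min(),c.max(),len(c))
print(atz(W,(0,0),.1))
np.save("w6.npy",W,allow_pickle=True)
delta([.480,-.152,.048],np.pi/2-.02)
```

```text
clip_thumb [(array([280.4, 221.2]), 0.94, array([ 0.4792, -0.1493,  0.103 ]))]
clip_cheeks [(array([281.5, 205.6]), 0.6, array([ 0.48  , -0.1479,  0.067 ]))]
clip [(array([283. , 196.5]), 0.8, array([ 0.4814, -0.1513,  0.022 ]))]
weight [(array([283.3, 192.3]), 0.58, array([ 0.4818, -0.1523,  0.    ]))]
clip_thumb [(array([275.6, 217.6]), 0.69, array([ 0.4782, -0.1488,  0.103 ]))]
clip_cheeks [(array([280.4, 204.2]), 0.74, array([ 0.4817, -0.1488,  0.067 ]))]
clip [(array([278.1, 193.8]), 0.92, array([ 0.4798, -0.1507,  0.022 ]))]
weight [(array([431.5, 262.8]), 0.74, array([ 0.632 , -0.2301,  0.    ])), (array([279.4, 188.3]), 0.58, array([ 0.481 , -0.1504,  0.    ]))]
clip_thumb [(array([277.2, 220.1]), 0.85, array([ 0.479 , -0.1503,  0.103 ]))]
clip_cheeks [(array([279. , 204.6]), 0.71, array([ 0.4803, -0.1489,  0.067 ]))]
clip [(array([281.6, 197.8]), 0.89, array([ 0.4826, -0.1543,  0.022 ]))]
weight [(array([277.8, 187.8]), 0.89, array([ 0.4792, -0.1497,  0.    ]))]
174 247 311 65
178 246 312 67
182 246 312 67
186 246 311 66
190 247 311 24
194 247 311 22
198 247 311 53
202 247 311 33
206 247 311 56
210 248 311 31
214 257 300 12
[ 0.3198 -0.0129  0.1   ]
t 19.525 tcp [ 0.4814 -0.1517  0.1566] [3.1378 0.0018 1.5505] j [-0.4175 -0.0022  1.5604 -0.0002  1.5792 -0.3972] F [-0.7531 -0.433  -0.2649] w 0.09421803524305707
shift mm [ -0.1287  -1.7601 108.5625] turn deg [ 0.2147  0.1054 -0.0192]
```

Request:
arm_command(commands="0 -1 25 0.2 0.1 0 1; 0 0 35 0 0 0 1; 0 0 30 0 0 0 1; 0 0 13 0 0 0 1; 0 0 5 0 0 0 1")

```text
time: 20.15
tool_pos: [0.4823, -0.1526, 0.0478]
ee_rot: [3.137, 0.002, 1.551]
wrist_force: [0.3, 0.1, 0.8]
width: 0.0942
```

Run:
```python
from h import *
delta([.4803,-.151,.049],np.pi/2-.02)
```

```text
t 20.15 tcp [ 0.4823 -0.1526  0.0478] [3.1367 0.002  1.5505] j [-0.4185  0.073   1.7064  0.      1.357  -0.3982] F [0.2543 0.1487 0.7554] w 0.09422085090788117
shift mm [ 1.5213 -2.0505 -1.2424] turn deg [ 0.2786  0.1156 -0.0165]
```

Correct the small sideways error, then close on the cheeks with the height held.

Request:
arm_command(commands="1.5 -2 0 0.3 0.1 0 0.8; 0 0 0.5 0 0 0 0.7; 0 0 0.5 0 0 0 0.6; 0 0 0.5 0 0 0 0.5; 0 0 0.5 0 0 0 0.43; 0 0 0.5 0 0 0 0.38; 0 0 0.5 0 0 0 0.3; 0 0 0.5 0 0 0 0.2; 0 0 0.5 0 0 0 0.1; 0 0 0 0 0 0 0")

```text
time: 21.4
tool_pos: [0.482, -0.152, 0.0487]
ee_rot: [3.137, 0.003, 1.551]
wrist_force: [-2.5, 0.1, 2.3]
width: 0.034
```

Run:
```python
from h import *
W=snapshot("wrist")
hsv=cv2.cvtColor(W["img"],cv2.COLOR_BGR2HSV)
m=((hsv[...,1]<70)&(hsv[...,2]>150)).astype(np.uint8);m[:80]=0;m[250:]=0;m[:,:200]=0;m[:,350:]=0
for r in range(120,240,6):
    c=np.flatnonzero(m[r]); 
    if len(c): print(r,c.min(),c.max(),len(c))
for q,z in[("clip_thumb",.103),("clip",.022),("weight",0)]:
    print(q,[(np.round(np.array(r["centre"])*[560,420],1),round(r["conf"],2),atz(W,np.array(r["centre"])*[560,420],z)) for r in models.tip_of(q,W)[:2] if r["centre"][1]<.7])
delta([.4803,-.151,.049],np.pi/2-.02)
```

```text
204 232 328 97
210 232 328 97
216 232 328 97
222 232 327 96
228 232 327 39
234 233 327 31
clip_thumb []
clip [(array([282. , 235.6]), 0.79, array([ 0.4824, -0.1521,  0.022 ]))]
weight [(array([278.8, 224.8]), 0.96, array([ 0.4805, -0.1522,  0.    ]))]
t 21.6 tcp [ 0.482  -0.152   0.0487] [3.1376 0.0028 1.5506] j [-0.4169  0.0715  1.7061 -0.001   1.3592 -0.3965] F [-2.9585 -0.5249  3.5328] w 0.0336749890353522
shift mm [ 0.9184 -1.7065 -0.344 ] turn deg [ 0.231   0.1605 -0.0115]
```

Request:
arm_command(commands="0 0 -4 0 0 0 0; 0 0 -8 0 0 0 0; 0 0 -15 0 0 0 0; 0 0 -15 0.1 0.1 0 0; 0 0 -8 0.1 0 0 0; 0 0 0 0 0 0 0")

```text
time: 22.35
tool_pos: [0.4819, -0.1516, 0.1001]
ee_rot: [3.141, 0.0, 1.551]
wrist_force: [-0.4, -0.2, -3.5]
width: 0.0339
```

```bash
cat >> h.py <<'E'
def bar(W):
    hsv=cv2.cvtColor(W["img"],cv2.COLOR_BGR2HSV)
    m=((hsv[...,1]<70)&(hsv[...,2]>130)).astype(np.uint8);m[:150]=0;m[250:]=0;m[:,:200]=0;m[:,360:]=0
    for c in (240,260,280,300,320): r=np.flatnonzero(m[:,c]);print("col",c,r[:1],end=" ")
    for q in(210,220,232): c=np.flatnonzero(m[q]);print("row",q,c.min() if len(c) else 0,c.max() if len(c) else 0,end=" ")
    print()
E
python3 - <<'E'
from h import *
W=snapshot("wrist");bar(W)
A=snapshot("scene");B=snapshot("side")
for n,p in(("A",A),("B",B)):
  for q in["weight","clip"]: print(n,q,[(np.round(np.array(r["centre"])*[560,420],1),round(r["conf"],2)) for r in models.tip_of(q,p)[:4]])
o=robot.get_obs();print(proj(A,o["tool_pos"]-[0,0,.0487]),proj(B,o["tool_pos"]-[0,0,.0487]))
delta([.4803,-.151,.049],np.pi/2-.02)
E
```

```text
col 240 [200] col 260 [200] col 280 [200] col 300 [200] col 320 [200] row 210 232 328 row 220 232 327 row 232 233 327 
A weight [(array([227.1, 205.6]), 0.6)]
A clip [(array([162.2, 203. ]), 0.7), (array([221.5, 201.1]), 0.59)]
B weight [(array([284. , 267.2]), 0.57), (array([282.2, 278. ]), 0.44)]
B clip [(array([339.2, 381.8]), 0.88), (array([283.9, 277.7]), 0.62), (array([290.6, 361.5]), 0.52), (array([283.7, 276.7]), 0.48)]
[223.8405 206.3396] [283.7002 279.6279]
t 22.7 tcp [ 0.4807 -0.1511  0.0981] [-3.1383 -0.0014  1.5505] j [-0.417   0.0345  1.6413 -0.      1.4693 -0.3968] F [-0.2142 -0.0605 -3.1961] w 0.033796695716879016
shift mm [ 0.003 -0.276 49.141] turn deg [-0.1901 -0.0779 -0.0147]
```

Request:
arm_command(commands="0 0 -10 0 0 0 0; 0 0 -20 0 0 0 0; 0 0 -25 0 0 0 0; 0 0 -25 0 0 0 0; 0 0 -18 0 0 0 0; 0 0 -8 0 0 0 0; 10 2 0 0 0 0 0; 20 4 0 0 0 0 0; 28 6 0 0 0 0 0; 30 6 0 0 0 0 0; 30 6 0 0 0 0 0; 30 6 0 0 0 0 0")

```text
time: 24.2
tool_pos: [0.5125, 0.0025, 0.204]
ee_rot: [-3.129, -0.005, 1.547]
wrist_force: [-0.0, 0.5, -2.8]
width: 0.0334
```

Run:
```python
from h import *
delta([.583,.2955,.205],1.9628)
W=snapshot("wrist");bar(W);o=robot.get_obs();Rt=R.from_euler("xyz",o["ee_rot"]).as_matrix()
ob,d=ray(W,(280,200));ob=Rt.T@(ob-o["tool_pos"]);d=Rt.T@d
print("front edge in tool",ob+d*(.0367-ob[2])/d[2])
```

```text
t 24.2 tcp [0.5125 0.0025 0.204 ] [-3.1292 -0.0049  1.5472] j [-0.1084  0.0133  1.4509  0.0039  1.6902 -0.0845] F [-0.0249  0.5196 -2.8408] w 0.03340770295744523
shift mm [294.5853  63.6243  -0.3212] turn deg [ -0.6425  -0.4242 -23.8085]
col 240 [180] col 260 [180] col 280 [179] col 300 [179] col 320 [178] row 210 232 328 row 220 232 327 row 232 233 327 
front edge in tool [ 0.0153 -0.0011  0.0367]
```

Request:
arm_command(commands="30 6 0 0.3 0.2 0 0; 30 7 0 0.3 0.2 0 0; 30 7 0 0 0 0 0; 30 7 0 0 0 0 0; 30 7 0 0 0 0 0; 30 7 0 0 0 0 0; 28 6 0 0 0 0 0; 20 4 0 0 0 0 0; 12 2 0 0 0 0 0; 5 1 0 0 0 -3 0; 0 0 0 0 0 -4 0; 0 0 0 0 0 -4 0")

```text
time: 25.75
tool_pos: [0.5661, 0.2631, 0.1929]
ee_rot: [-3.1, -0.021, 1.753]
wrist_force: [1.1, 0.1, -3.2]
width: 0.0337
```

Request:
arm_command(commands="0 0 0 0 0 -4 0; 0 0 0 0 0 -4 0; 0 0 0 0 0 -2 0; 0 0 0 0 0 0 0")

```text
time: 26.25
tool_pos: [0.5659, 0.2616, 0.1922]
ee_rot: [-3.102, -0.027, 1.93]
wrist_force: [0.2, -0.9, -2.6]
width: 0.0337
```

Run:
```python
from h import *
delta([.583,.2955,.1807],1.9628)
W=snapshot("wrist");bar(W);np.save("w7.npy",W,allow_pickle=True)
print([(np.array(r["bbox"])*[560,420,560,420],r["conf"]) for r in models.spot_in("nest",W)[:2]])
g=cv2.cvtColor(W["img"],cv2.COLOR_BGR2GRAY)
for r in(185,215):print(r,g[r,190:376:3])
for c in(240,260,300,320):print(c,g[120:240:3,c])
```

```text
t 26.25 tcp [0.5659 0.2616 0.1922] [-3.1016 -0.0266  1.9301] j [ 0.3278  0.2847  1.168   0.0256  1.7297 -0.0285] F [ 0.1967 -0.8778 -2.5601] w 0.033663984986868706
shift mm [25.4063 28.4049 11.0067] turn deg [-2.2685 -1.5608 -1.8442]
col 240 [150] col 260 [150] col 280 [] col 300 [] col 320 [217] row 210 200 327 row 220 200 359 row 232 200 359 
[(array([250.992, 120.288, 147.504, 119.196]), 0.64), (array([  0.   ,   0.   , 558.488, 408.282]), 0.45)]
185 [204 204 204 202 201 202 208 203 201 208 203 201 200 203 200 203 207 198
 200 200 168 100  85  86  87  86  86  85  85  84  77  83  82  83  82  82
  82  82  81  81  81  81  82  81  82  83  83  84  85 125 156 156 156 156
 155 155 157 156 151 131  88 153]
215 [202 202 201 204 203 203 206 187 173 170 174 172 174 177 165 212 211 211
 210 207 206 204 140 108 107 106 106 106 105 105 105 104 105 104 105 105
 103 104 105 104 105 104 108 105 139 191 116 100 155 157 157 157 157 157
 157 157 156 157 155 156 153 157]
240 [199 198 198 197 197 200 202 203 203 202 201 199 198 198 199 199 201 203
 205 205 205 203 202 199 197 198 143  87 193 210 212 213 210 211 216 216
 198 191 191  80]
260 [194 170 115 110 123 159 159 159 160 160 161 160 161 160 125  88  87  88
  88  87  87  86  86  85  87  85  72  75 108 114 109 110 107 104  97  63
  63  62  58  55]
300 [111 111 111  98  87  86  85  86  86  85  84  84  69  82  82  83  82  83
  82  83  83  83  82  82  81  82  71  69 103 105 105 106 103 103  97  60
  58  52  51  50]
320 [110 110 110  81  88  87  87  86  85  84  85  83  71  84  83  84  84  84
  84  83  83  83  82  81  81  82  71  70 104 106 105 105 111 185 196 191
 195 196 190  75]
```

Request:
arm_command(commands="0 0 -3 -0.8 -0.5 -0.6 0; 0 0 -2 -0.8 -0.5 -0.6 0; 4 4 -2 -0.6 -0.5 -0.6 0; 7 8 0 0 0 0 0; 7 8 0 0 0 0 0; 4 5 0 0 0 0 0; 0 0 0 0 0 0 0")

```text
time: 27.22
tool_pos: [0.5818, 0.2946, 0.1997]
ee_rot: [3.14, 0.0, 1.965]
wrist_force: [-0.8, 0.5, -2.1]
width: 0.034
```

Run:
```python
from h import *
delta([.583,.2955,.1807],1.9628)
W=snapshot("wrist");np.save("w7.npy",W,allow_pickle=True)
print([(np.array(r["bbox"])*[560,420,560,420],r["conf"]) for r in models.spot_in("nest",W)[:2]])
g=cv2.cvtColor(W["img"],cv2.COLOR_BGR2GRAY)
for r in(160,180,195,215):print(r,g[r,190:376:3])
for c in(240,260,300,320):print(c,g[120:240:3,c])
```

```text
t 27.225 tcp [0.5818 0.2946 0.1997] [3.1396 0.0002 1.9645] j [ 0.3819  0.3171  1.1116 -0.0002  1.7109 -0.0119] F [-0.7514  0.5254 -2.1112] w 0.034042042310201144
shift mm [ 0.3987  1.3759 19.0123] turn deg [0.1154 0.0125 0.0996]
[(array([214.704, 157.92 , 135.576, 103.194]), 0.62)]
160 [192 193 195 192 189 194 191 187 178 129  97  98  94  89  89  89  90  88
  88  86  88  86  87  87  87  86  86  86  81  78  79  78  79  79  78  81
  79  80  79  79  78  76  80  81  80  76  75  76  78  78  77  78  80  81
 129 196 201 199 199 202 205 203]
180 [197 193 189 195 192 189 189 163 144 156 155 155 155 155 155 154 151 155
 154 152  97  80  79  79  78  79  78  78  78  77  77  76  77  76  77  77
  77  77  77  77  77  78  78  79  79  79  77  82 115 149 149 149 149 147
 159 197 201 203 204 203 203 201]
195 [191 190 194 190 193 196 183 166 144 157 157 153 156 154 156 151 109 133
 151 142 145  87  73  77  70  75  71  71  71  66  75  75  71  74  72  75
  76  75  77  76  77  77  77  78  66  54  76  82 124 149 150 149 149 146
 172 203 202 202 203 200 202 203]
215 [166 163 166 171 175 180 165 161 150 137 1
[... 182 characters left out ...]
201 199 201 202 203 200 202]
240 [195 193 190 191 192 193 192 191 192 192 192 148 110 103  82 149 151 153
 153 155 154 155 136 129  88 103  76  77 183 198 199 201 199 199 205 193
 182 180 179  73]
260 [192 192 192 192 191 189 190 185 112 107 109 108 108 102  66  82  82  81
  80  80  80  78  75  77  78  76  59  69 124 113 101 101  98  97  71  57
  56  54  50  50]
300 [110 109 108 109 108 106 106 109 110 111 109 109 108  98  66  79  78  79
  80  78  77  76  70  76  76  76  65  65  97  99 100  99  97  95  90  57
  51  49  49  48]
320 [110 111 111 111 108 108 107 109 109 109 109 109 110 100  68  80  81  80
  80  79  78  79  71  76  74  77  66  66  98 101 104 132 173 183 187 183
 186 187 180  69]
```

```bash
cat > edge.py <<'E'
from h import *
W=bench.snapshot("wrist");o=robot.get_obs();Rt=R.from_euler("xyz",o["ee_rot"]).as_matrix()
g=cv2.cvtColor(W["img"],cv2.COLOR_BGR2GRAY)
def tl(uv,zw):
    return (Rt.T@(atz(W,uv,zw)-o["tool_pos"]))[:2]*1000
bz=o["tool_pos"][2]-.0487
print("tcp",o["tool_pos"],o["ee_rot"])
for r in(172,178,184,190,208):
    print(r,"L",g[r,204:224],"R",g[r,342:360],"x at cols: L204..,R342..",tl((204,r),.122),tl((342,r),.122),tl((343,r),.122))
for c in(250,270,290,310,325):
    print(c,"rows150",g[150:172,c],tl((c,150),.122),tl((c,160),.122),"rows190",g[190:212,c],tl((c,200),bz+.012))
for r in(206,212,218): print(r,"barL",g[r,224:242],"barR",g[r,318:336],tl((232,r),bz+.012),tl((327,r),bz+.012))
E
python3 edge.py
```

```text
tcp [0.5816 0.2938 0.1999] [3.1396 0.0004 1.9637]
172 L [193 191 188 182 173 167 165 166 163 158 152 153 155 154 154 153 154 154
 153 154] R [149 149 148 150 149 150 149 149 148 147 153 175 192 198 199 198 198 199] x at cols: L204..,R342.. [ 30.6981 -55.0439] [30.5951 43.7823] [30.5944 44.4988]
178 L [190 189 189 190 192 191 184 172 161 152 146 150 154 156 155 155 155 154
 155 155] R [150 149 149 149 149 149 150 150 150 148 161 185 196 199 198 198 199 201] x at cols: L204..,R342.. [ 26.3462 -55.2742] [26.2403 43.9623] [26.2395 44.6818]
184 L [189 191 192 194 194 188 180 167 159 149 141 146 153 156 157 156 156 156
 156 156] R [150 149 149 150 149 149 148 149 146 146 158 183 195 198 200 201 202 203] x at cols: L204..,R342.. [ 21.958  -55.5064] [21.8491 44.1438] [21.8483 44.8663]
190 L [192 194 196 195 193 187 176 165 162 161 156 152 155 157 157 156 156 156
 157 157] R [149 149 149 150 150 149 149 148 146 143 158 185 198 202 203 203 203 203] x at cols: L204..,R342.. [ 17.5331 -55.7405] [17.4212 44.3268] [17.4204 45.0523]
208 L [175 165 162 164 166 166 166 163 161 159 152 140 134 135 136
[... 1365 characters left out ...]
  56  56  56  55  54  56  56  56  60  68  81  93  98 102 102 105
 123 154 175 182] [19.9427 27.013 ]
206 barL [138 136 136 136 135 135 135 135 149 176 195 200 200 201 200 199 200 199] barR [101 101 101 102 102 102 102 102 105 109 108  95  95 116 139 147 149 149] [ 16.2088 -30.1401] [16.1394 28.358 ]
212 barL [138 137 138 136 137 136 134 132 143 174 196 202 203 203 203 201 201 201] barR [101 101 110 133 164 181 185 184 175 155 136 137 146 150 149 150 150 150] [ 12.3764 -30.2696] [12.3051 28.4772]
218 barL [138 138 138 138 138 137 136 135 144 170 190 198 199 198 199 197 198 198] barR [153 165 178 182 183 184 184 180 171 152 139 143 148 150 150 151 151 150] [  8.5112 -30.4002] [ 8.438  28.5974]
```

Request:
arm_command(commands="0 1 5 0.1 0 0 0; 0 1 7 0 0 0 0; 0 0 4 0 0 0 0; 0 0 2.5 0 0 0 0; 0 0 0.5 0 0 0 0")

```text
time: 28.0
tool_pos: [0.5833, 0.2936, 0.1791]
ee_rot: [-3.14, 0.001, 1.963]
wrist_force: [0.7, 0.2, -2.8]
width: 0.0339
```

```bash
python3 - <<'E'
from h import *
delta([.583,.2955,.181],1.9628)
E
python3 edge.py
```

```text
t 28.0 tcp [0.5833 0.2936 0.1791] [-3.1404  0.0006  1.9626] j [ 0.3799  0.3251  1.1419 -0.0006  1.6757 -0.0119] F [ 0.7351  0.2198 -2.8198] w 0.03389145667027213
shift mm [ 1.8203  0.4605 -1.9351] turn deg [-0.0657  0.0336 -0.0114]
tcp [0.5833 0.2937 0.1792] [-3.1406  0.0006  1.9626]
172 L [160 154 147 149 153 154 153 153 153 154 153 153 154 153 153 153 153 154
 152 152] R [ 82  82  84  89  94  92  99 119 139 148 148 148 148 146 142 150 177 194] x at cols: L204..,R342.. [ 33.8424 -50.7893] [33.7667 40.0918] [33.7662 40.75  ]
178 L [162 152 142 143 151 153 155 154 154 154 154 155 154 153 154 154 153 154
 153 154] R [147 149 149 148 149 149 148 149 148 149 148 146 144 142 135 144 173 192] x at cols: L204..,R342.. [ 29.8381 -51.0026] [29.7644 40.2562] [29.7639 40.9172]
184 L [163 159 153 150 152 155 155 155 154 155 155 155 156 156 155 155 155 156
 156 155] R [149 148 149 148 148 149 148 149 148 149 149 148 146 142 140 159 184 196] x at cols: L204..,R342.. [ 25.8004 -51.2176] [25.7287 40.422 ] [25.7282 41.0857]
190 L [160 157 152 147 150 155 155 156 156 155 156 155 155 155 155 156 156 15
[... 1600 characters left out ...]
  61  59  58  58  59  60  59  58  59  66  81  92  98 100 104 114
 142 167 179 181] [19.759  26.8785]
206 barL [135 135 134 135 135 134 134 135 149 175 194 200 199 199 199 199 199 199] barR [100 101 101 101 101 101 102 104 101  98  91  84 107 136 146 149 148 149] [ 15.9967 -30.2927] [15.9565 28.2219]
212 barL [136 135 135 135 135 134 132 130 142 172 195 202 203 202 202 202 201 200] barR [100  99 104 118 147 172 183 182 173 147 104  78  97 127 144 148 149 149] [ 12.1614 -30.4235] [12.1225 28.3402]
218 barL [137 137 136 136 136 135 134 132 143 170 189 197 198 198 197 197 196 196] barR [168 170 177 181 182 180 179 178 167 135  91  70  87 116 139 147 149 148] [  8.2933 -30.5554] [ 8.2558 28.4594]
```

Request:
arm_command(commands="0.7 0.9 -1.2 0 0 0 0; 0 0 0 0 0 0 0")

```text
time: 28.3
tool_pos: [0.5841, 0.2948, 0.181]
ee_rot: [-3.142, 0.001, 1.963]
wrist_force: [-0.8, -1.3, -2.6]
width: 0.034
```

```bash
python3 - <<'E'
from h import *
delta([.583,.2955,.181],1.9628)
W=snapshot("wrist");A=snapshot("scene");B=snapshot("side")
o=robot.get_obs();X=o["tool_pos"]-[0,0,.0487]
for n,p in(("A",A),("B",B)):
    print(n,"pred",proj(p,X),[(np.round(np.array(r["centre"])*[560,420],1),round(r["conf"],2)) for r in models.tip_of("weight",p)[:3]],"nest pred",proj(p,[.583,.2955,.112]),[(np.round(np.array(r["centre"])*[560,420],1),round(r["conf"],2)) for r in models.tip_of("nest",p)[:2]])
E
python3 edge.py | grep -E "^(tcp|178|190|208|290|310|212)|R|\]"|head -40
```

```text
t 28.3 tcp [0.5841 0.2948 0.181 ] [-3.1415  0.0005  1.9626] j [ 0.3811  0.3267  1.136  -0.0005  1.6789 -0.0108] F [-0.7884 -1.2902 -2.5707] w 0.03399438136004338
shift mm [ 1.0444 -0.7448 -0.0032] turn deg [-0.0028  0.0307 -0.0102]
A pred [370.8319 200.6427] [(array([371.2, 201.7]), 0.57)] nest pred [370.143  206.0163] [(array([365.2, 209.4]), 0.98)]
B pred [252.2705 162.8442] [(array([252.9, 158.9]), 0.53), (array([249.8, 165.7]), 0.49)] nest pred [252.1877 167.1718] []
tcp [0.5839 0.2947 0.1805] [-3.1407  0.0006  1.9625]
 152 154] R [ 82  84  85  85  90 105 122 126 125 135 144 145 139 138 164 188 197 197] x at cols: L204..,R342.. [ 33.6153 -51.0283] [33.5405 40.4133] [33.54   41.0757]
178 L [153 141 144 151 154 154 155 155 155 155 154 154 154 155 155 154 154 154
 154 154] R [147 149 149 149 148 149 149 148 148 148 148 144 137 144 170 190 197 197] x at cols: L204..,R342.. [ 29.5865 -51.2426] [29.5132 40.5791] [29.5127 41.2441]
 155 155] R [149 148 149 148 148 149 149 148 148 148 146 142 140 156 179 193 196 197] x at cols: L204..,R342.. [ 25.5241 -51.4587] [25.4524 40.7461] [25.4518 
[... 1431 characters left out ...]
  56  57  56  57  58  57  57  56  58  67  80  93  98 103 111 137
 166 178 181 183] [19.7443 26.9584]
206 barL [135 134 135 134 134 134 132 134 147 175 194 200 200 199 199 199 199 198] barR [101 101 101 101 105 112 116 111 105  99  92  84  82  93 117 139 147 148] [ 15.981  -30.2384] [15.9399 28.3028]
212 barL [136 136 136 136 135 135 133 130 142 173 195 202 203 202 202 202 202 200] barR [100 104 119 147 172 184 186 183 173 149 114  88  83  95 118 140 148 150] [ 12.1441 -30.3691] [12.104  28.4213]
218 barL [137 136 137 136 136 136 133 133 143 170 189 196 198 199 198 197 197 197] barR [180 181 182 183 183 183 182 180 168 139 102  83  88 103 122 141 148 149] [  8.2743 -30.5008] [ 8.2354 28.5409]
```

```bash
python3 -c "
from h import *
o=robot.get_obs();print(o['time'],o['tool_pos'],o['qvel'],o['width'],o['wrist_force']);print(robot.close_job())"
```

```text
28.7 [0.5839 0.2947 0.1805] [ 0.0016 -0.0023  0.0016 -0.0006  0.0013  0.0021] 0.034032786667224285 [-0.2491  0.1586 -2.5974]
the job is handed in; nothing more can be done
None
```

The job is handed in at 28.7 s of the 64 s allowed. The robot is still holding the oblong weight by the clip over the tray. I squeezed the clip off its stand by the thumb plates and let it close on the weight's fin. I then regripped it by the cheeks, lifted the weight over the guard, and stopped above the tray's recess.

**Last checks:**
- **Hold:** the arm was at rest, with the gripper at 34 mm on the cheeks and about 2.6 N hanging on the wrist.
- **Level and line-up:** tilt was under 0.1°. The tool was lined up with the tray to about 0.1° by my measured tray angle.
- **Centring:** within about 0.5 mm. The edges in the last wrist picture and the earlier tray fit disagreed by up to 1 mm, and I left the weight between the two.
- **Height:** about 9.8 mm above the tray rim, worked out from the arm's height when it gripped the clip. A slip of about 1 mm in the clip would not have shown in the pictures.

**Weaker checks:** in the last pictures the scene camera network put the tray up to about 5 pixels from its measured place, and the side camera network did not find it. I relied on the close wrist view instead. I had used all 12 picture viewings before releasing the clip, so the rest was checked by numbers only. On the way to the tray the tool tilted by about 2.5° and sank about 1 cm, which I corrected before the final approach. By the measured heights the weight stayed clear of the guard and tray.

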